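# Hot lid off the pot, lifter away in its ring

### The arm

A 6-joint arm with a two-finger parallel gripper is mounted at the origin on the work surface. World frame = base frame: x ahead of the robot, y to its left, z up, the work surface at z = 0. Lengths are in m, angles in rad, forces in N, time in s.
With the tool pointing down it reaches from about 0.35 to 0.775 m from the base axis. Payload 5.5 kg.
Tool frame: the origin (TCP) lies on the centre line of the jaws, within the pads' length; the fingertips stand 11 mm ahead of it and the grasp point (between the pads) lies 8 mm behind it (env.tip_reach is the distance from the TCP to the fingertips, in m); z points along the fingers, x is the direction in which the jaws open and shut, and the axes are right-handed (so a half turn about z gives the same grasp; the last joint's range is limited). The gripper opens to 85 mm and grips with 20 to 120 N. Pads are 22 mm wide; open, the fingers measure 114 mm over their backs; the gripper's body (76 mm by 85 mm) begins 54 mm behind the grasp point. The pads swing forward as they close: fully open they stand 13 mm farther back than shut.
Start: joints at [-1.355, 0.313, 0.046, 1.304, 0, 1.431], TCP at [0.2, -0.539, 0.242] pointing down, gripper open.
Joint ranges: [-2.76, 2.76], [-0.86, 1.69], [-1.03, 1.26], [-2.2, 2.34], [-1.47, 1.5], [-3.14, 3.14]. Speed limits (rad/s): [2.57, 2.57, 3.14, 3.14, 3.14, 3.14].

### API

Orientations are given as a unit quaternion [w, x, y, z].
In Python, from workcell import env gives the robot as it stands.
- The arm moves only by the tool carry_out, never from a script. Its argument "moves" is one flat list of numbers, 7 for each row, row after row: the gripper command: -1 is shut, 1 is fully open, values between are in proportion, then the shift along the tool's x, y, z in m, then the turn, a rotation vector about the tool's x, y, z in degrees. A call has exactly 5 rows; each row shifts and turns the pose as measured when the row begins, along the tool's axes as they then stand; what a row does not reach is not made up. A row lasts 1/8 s, in which the tool goes at most 62.5 mm and 10.7 degrees, less where a joint would pass 70% of its speed; a pose out of reach is approached as far as the arm can. A call is refused whole if a number of a shift passes 0.0625 or a number of a turn 10.7, either way. A call with a gripper value outside its range is refused whole. The fingers move at their own pace and stop on an object; "squeeze" is the grip in N (left out, the last holds). Time passes only in rows, so rows that do not move let the fingers close, or fill a call up. It gives the time, the measured TCP pose, the force and the opening at its end, in the units of the state.
- env.get_state(): the state, without advancing time (a new reading comes with each control period).
- env.read_camera(name): name is "side" or "top"; returns the picture (384x512x3 uint8, red, green, blue); there is no depth.
- env.calibration(name): a dict with "camera_matrix" (3x3 intrinsics, pixels), "rvec" (rotation vector, rad) and "tvec" (3), from world to camera coordinates, as OpenCV has them. Camera axes: x right, y down, z forward; pixel columns grow to the right and rows downward; lengths in m; the calibration is good to about 2 mm. A picture is of the moment at which its call begins. calibration takes no time and is no camera call.
- env.hand_in(): hands the job in, once; it reports no verdict.
The state is a dict: "clock": time; "joint_pos": joint angles; "qvel": joint speeds; "tau": joint torques, N m; "tcp_pos": TCP position; "orientation": TCP orientation; "wrist_force": force on the tool from outside, world axes, zero at the start; "ft_torque": the same for the moment, N m; "finger_gap": finger opening in m.
Only numpy, scipy, OpenCV 4.12 (cv2) and the standard library are available. Lean on these libraries where they do the work, as an engineer would, in place of code of your own. Each camera call takes 0.05 s, during which the arm holds its last target. There are 200 camera calls.

### The job

The little pot and its lid are hot, so do not touch either with the hand: hook the lid's loop handle with the lid lifter, lift it off keeping it level, and set it the right way up in the middle of the bamboo coaster. Lay the lifter back on its wooden rest and let go, then take it again by its steel neck and drop it handle-first down through the brass ring of the holder, so that it hangs there by its cross guard. Leave the pot and the other things on the sill where they stand.

Things in the scene. Friction and masses are not known exactly. Their poses are not given: they have to be found in the camera images.
- lifter_guard (a point): Lid lifter, loose tool, 194 mm long, 0.12 kg. Point on its axis at the foot of its brass cross guard; x along the tool to the hook, z up as it lies on the rest. Along x: wooden handle 14 x 14 mm from -110 to 0; guard 0 to 8 mm, 50 mm wide in y, 14 in z; steel neck 12 mm wide in y, 10 thick (z -5 to 5), 8 to 84 mm. Centre of mass about x = -19 mm. Starts on the rest, axis 40 mm above the sill.
- lifter_notch (a point): Middle of the open notch for the lid's loop on top of the lifter's neck: 68 mm along x from the guard point, on the notch floor, 5 mm above the axis; axes as there. The notch is 16 mm long, between a bump on the handle side (4 mm high, x = -16 to -8 from here) and the upturned tip (9 mm high, x = 8 to 16).
- rest: Fixed wooden rest. Origin on the sill under the place of the lifter's guard point; x points as the lifter's hook does. Two saddles 12 mm long at x = -95 and -12 mm hold the handle, floors 33 mm above the sill, flared cheeks 19 mm apart at the floor, 25 or more at the top (45 mm up). Base plate 6 mm thick, 50 mm wide, x -108 to 2. The handle is free between the saddles, the steel neck beyond.
- lid: Loose aluminium lid, 116 mm across, 0.10 to 0.18 kg. Origin: centre of its underside. Plug 94 mm across z 0 to 6 mm, disc z 6 to 11. Loop handle of 8 mm bar: crossbar along y, middle at z = 47 mm (underside 43), posts at y = -26 and 26. Its opening, 44 wide, 32 high, is passed along the lid's x, which starts pointing roughly away from the robot. On the pot its origin is 69 mm above the sill.
- pot: Small blue pot, loose, 0.9 kg, 110 mm across, 75 mm high, with two wire ears out to y = -75 and +75 mm at z = 60 mm. Origin at the centre of its underside.
- coaster_top (a point): Centre of the top of the fixed round bamboo coaster, 110 mm across, 14 mm thick, lying on the sill.
- ring_top (a point): Top centre of the fixed level brass ring, 135 mm above the sill: hole 28 mm, outside 44, 8 mm thick, free below. x points from it along a 10 mm arm to the post, a 14 mm rod 75 mm off and as high as the ring, on a 60 mm foot. The lifter's handle passes with play, also slanted by 25 degrees, and let go it slides down and swings upright by itself; the guard cannot pass.
- tumbler: Chunky green glass tumbler, loose, 76 mm across, 90 mm high; origin at the centre of its underside. To be left alone.
- sunscreen: White pump dispenser, loose, 52 mm across, 139 mm high; origin at the centre of its underside. To be left alone.
- flask: Aluminium drink bottle, loose, 68 mm across, 190 mm high; origin at the centre of its underside. To be left alone.
- keeper: Purple silicone snorkel keeper, loose, flat, 118 x 32 x 14 mm; origin at the centre of its underside, x along it. To be left alone.
Things that resemble listed ones, but are neither listed nor needed, are in the scene too. There is more than one size of the part that bears lifter_guard; the job needs the smaller. Of the things that look like the part that bears coaster_top, take the one that is nearest to the robot's base at the start.

How it is judged:
On the way, in this order (a step that is already met when the one before it is completed fails the run):
1. the lid hangs level on the lifter, at least 25 mm up off the pot (height (world z) of lid above 0.094 m and contact force between lifter and lid above 0.4 N and contact force between lid and pot below 0.05 N and angle between lid's own z axis and vertical below 0.3 rad), for 0.2 s.
2. the lid stands level on the coaster, at rest (horizontal distance between lid and coaster_top below 0.02 m and z of lid in the frame of coaster_top between -0.004 and 0.004 m and angle between lid's own z axis and vertical below 0.08 rad and linear speed of lid below 0.02 m/s), for 0.2 s.
3. the lifter lies on its rest, let go (distance between lifter_guard and rest below 0.06 m and height (world z) of lifter_guard between 0.034 and 0.046 m and contact force between lifter and rest above 0.3 N and contact force between the fingers and lifter below 0.05 N and linear speed of lifter below 0.02 m/s), for 0.2 s.
At the end, for the whole second after the job is handed in: Lid at rest right way up on the coaster, level within 0.08 rad, centred within 20 mm, height within 4 mm; lifter let go, at rest, hanging in the ring handle down within 0.3 rad of upright, its guard on the ring: guard point within 15 mm of the ring axis, 6 mm below to 12 mm above its top (all of step 2 and horizontal distance between lifter_guard and ring_top below 0.015 m and z of lifter_guard in the frame of ring_top between -0.006 and 0.012 m and angle between lifter_guard's own x axis and vertical below 0.3 rad and contact force between lifter and holder above 0.3 N and contact force between lifter and lid below 0.05 N and linear speed of lifter below 0.04 m/s); the robot touches nothing.
It fails at once if the hand or arm touches the hot lid or pot (contact force between any of the fingers, the arm and lid above 0.3 N or contact force between any of the fingers, the arm and pot above 0.3 N).
It fails at once if the lid tips by more than 0.45 rad (angle between lid's own z axis and vertical above 0.45 rad).
It fails at once if the pot, tumbler, sunscreen, bottle or snorkel keeper is shifted by more than 25 mm (distance of any of pot, tumbler, sunscreen, flask, keeper from where it was at the start of the episode above 0.025 m).
It fails at once if the pot, tumbler, sunscreen, bottle or snorkel keeper is tipped (angle between any of pot, tumbler, sunscreen, flask, keeper's own z axis and vertical above 0.3 rad).
It also fails if it takes over 72 s, if anything falls off the work surface, if the arm or the gripper's body presses on something with over 40 N, if the wrist force passes 120 N, or if a joint passes its speed limit or range.

## Working session

There is one attempt and no reset: what is moved stays moved. The work goes in short steps, Python scripts to look and compute and a tool call to move; the robot and the scene stay as the last step left them, time stands still between calls to the robot, and variables do not carry over. Pictures are saved under pics/ and viewed, about 8 in all and at most 12, crops included, and the job is handed in when it is done.

Besides the shell and the picture viewer there is one more tool, called after "Request:" by a JSON object that holds its "api" and its "payload". carry_out: Moves the arm, as the interface text tells. Its arguments: {"type":"object","properties":{"moves":{"type":"array"},"squeeze":{"type":"number"}},"required":["moves"]}

```bash
mkdir -p pics; ls
python3 - <<'E'
from workcell import env
import cv2,numpy as np
for n in("top","side"):
    im=env.read_camera(n); cv2.imwrite(f"pics/{n}0.png",im[...,::-1])
    c=env.calibration(n); R=cv2.Rodrigues(np.array(c["rvec"]))[0]
    print(n,c["camera_matrix"],-R.T@np.array(c["tvec"]).ravel(),R[2])
a=np.hstack
t=cv2.resize(cv2.imread("pics/top0.png"),(800,600),interpolation=cv2.INTER_CUBIC);cv2.imwrite("pics/t.png",t)
t=cv2.resize(cv2.imread("pics/side0.png"),(800,600),interpolation=cv2.INTER_CUBIC);cv2.imwrite("pics/s.png",t)
print(env.get_state())
E
```

```text
pics
top [[464.77621461   0.         253.02487207]
 [  0.         464.77621461 188.77039291]
 [  0.           0.           1.        ]] [0.28160022 0.03487841 1.2481882 ] [ 1.87339325e-01  7.09730439e-04 -9.82295003e-01]
side [[411.73742074   0.         260.24438758]
 [  0.         411.73742074 199.90224152]
 [  0.           0.           1.        ]] [-0.09304002  0.76815494  0.69380723] [ 0.52711941 -0.6672178  -0.52627515]
{'clock': 0.1, 'joint_pos': array([-1.35459523e+00,  3.13929904e-01,  4.51249775e-02,  1.30359399e+00,
       -2.45718888e-05,  1.43115622e+00]), 'qvel': array([-0.00025698, -0.00159575,  0.00287875,  0.00039448, -0.00163968,
       -0.00089469]), 'tau': array([ 3.01130349e-03, -4.81722844e+01,  2.99246550e+01,  1.26693147e-02,
       -2.20142651e-04, -1.05336326e-06]), 'tcp_pos': array([ 0.20018955, -0.53857798,  0.24150865]), 'orientation': array([-5.35487108e-04,  8.21090172e-01, -5.70797940e-01, -5.96218203e-04]), 'wrist_force': array([ 0.24081198,  0.1720298 , -1.0598406 ]), 'ft_torque': array([-0.019718  ,  0.02813465, -0.04627968]), 'finger_gap': 0.08501198404412642}
```

View pics/t.png

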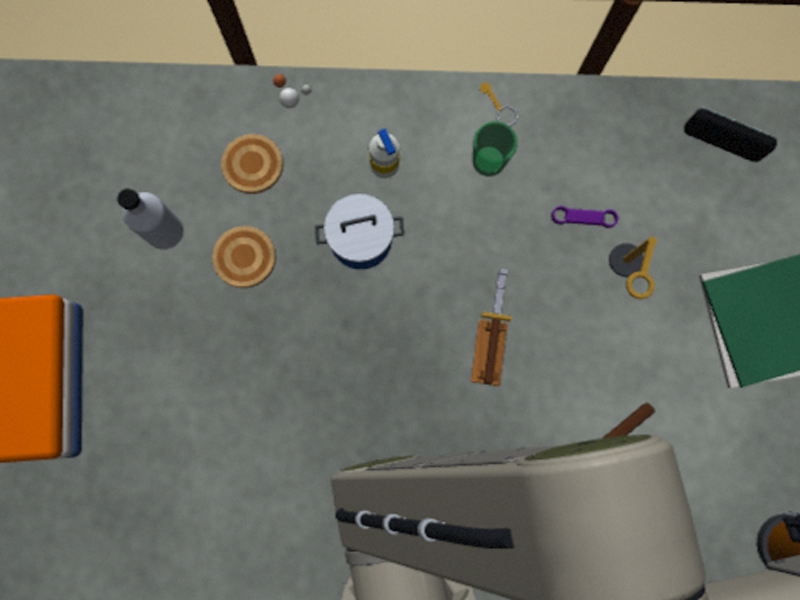

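View pics/s.png

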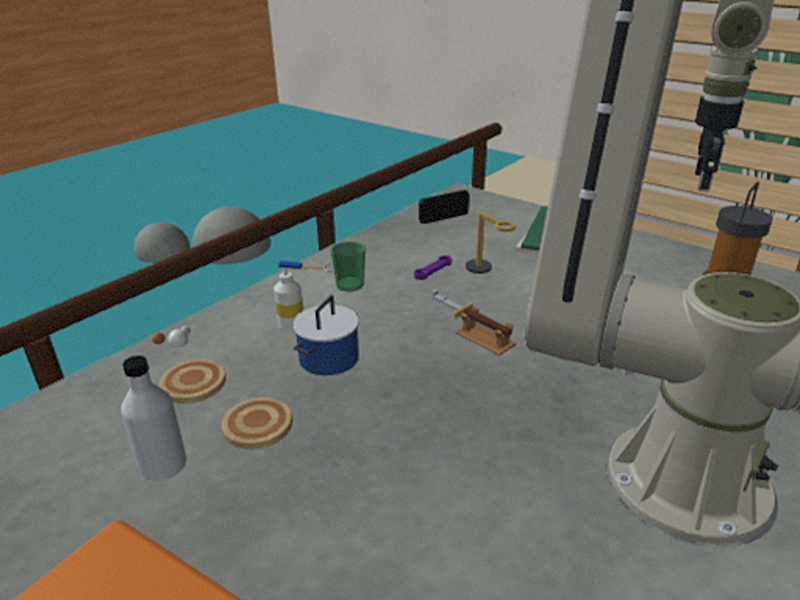

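Top view at 800x600 px. The lifter candidates are the tool on the rest (495,330) and a brown handle partly under the arm (630,420). The coaster candidates are (250,163) and (244,256); the second is nearer the base. The lid is at (358,228) and the ring at (640,285). Next I'll check these in one close crop.

```bash
cat > h.py <<'E'
import cv2,numpy as np
from scipy.spatial.transform import Rotation as Ro
from workcell import env
def cal(n):
    c=env.calibration(n);return np.array(c["camera_matrix"]),cv2.Rodrigues(np.array(c["rvec"]))[0],np.array(c["tvec"]).ravel()
def p2w(n,u,v,z):
    K,R,t=cal(n);d=R.T@np.linalg.solve(K,[u,v,1.]);o=-R.T@t
    return (o+d*(z-o[2])/d[2]).round(4)
def w2p(n,P):
    K,R,t=cal(n);q=K@(R@np.array(P)+t);return (q[:2]/q[2]).round(1)
def crop(im,x,y,w,h,s):
    return cv2.resize(im[y:y+h,x:x+w],None,fx=s,fy=s,interpolation=cv2.INTER_CUBIC)
def tool():
    s=env.get_state();w=s["orientation"];return s,Ro.from_quat([w[1],w[2],w[3],w[0]])
E
python3 - <<'E'
from h import *
t=cv2.imread("pics/top0.png")
A=crop(t,290,165,50,90,6)   # 300x540
B=crop(t,195,115,70,60,6)   # 420x360
C=crop(t,385,145,40,30*2//1-15,4)
o=np.zeros((600,800,3),np.uint8)
o[:540,:300]=A;o[:360,310:730]=B
C=crop(t,380,145,50,50,4);o[370:570,310:510]=C
D=crop(t,130,135,50,55,4);o[370:590,520:720]=D
cv2.imwrite("pics/c1.png",o)
E
```

```text
(no output)
```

View pics/c1.png

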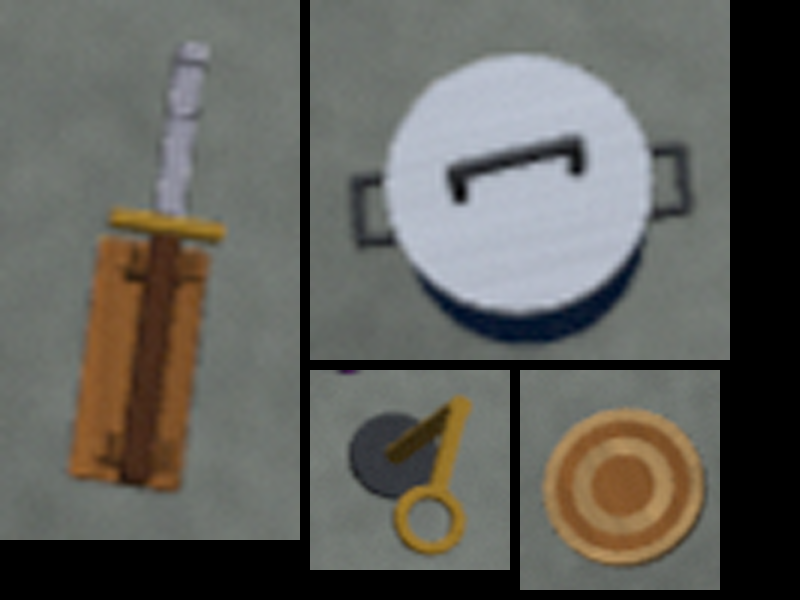

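Run:
```python
from h import *
f=lambda x,y,ox,oy,px,py,s,z:p2w("top",(x-ox+.5)/s-.5+px,(y-oy+.5)/s-.5+py,z)
A=lambda x,y,z:f(x,y,0,0,290,165,6,z)
B=lambda x,y,z:f(x,y,310,0,195,115,6,z)
C=lambda x,y,z:f(x,y,310,370,380,145,4,z)
D=lambda x,y,z:f(x,y,520,370,130,135,4,z)
ti,g,h=A(193,44,.05),A(168,224,.047),A(133,482,.047)
print("tip",ti,"guard",g,"hend",h,np.linalg.norm((ti-h)[:2]))
d=(ti-h);print("yaw",np.degrees(np.arctan2(d[1],d[0])))
a,b=B(455,172,.12),B(580,142,.12);print("bar",a,b,(a+b)/2,np.degrees(np.arctan2(*(a-b)[1::-1])),np.linalg.norm(a-b))
print("disc",B(519,184.5,.08),"diam",np.linalg.norm(B(385,185,.08)-B(653,185,.08)))
print("ring",C(430.5,520,.135),"post",C(460,404,.135))
print("coaster",D(624,487,.014)); print("coaster2 approx",p2w("top",250/1.5625,163/1.5625,.014))
```

```text
tip [ 0.5607 -0.1447  0.05  ] guard [ 0.4805 -0.1342  0.047 ] hend [ 0.368  -0.1194  0.047 ] 0.19435374964224383
yaw -7.479705200671452
bar [0.6109 0.1252 0.12  ] [0.6255 0.0732 0.12  ] [0.6182 0.0992 0.12  ] 105.68310779638958 0.05401073967277248
disc [0.6177 0.1004 0.08  ] diam 0.1162497311824849
ring [ 0.5215 -0.3475  0.135 ] post [ 0.5956 -0.3684  0.135 ]
coaster [0.5784 0.3034 0.014 ]
coaster2 approx [0.7499 0.3026 0.014 ]
```

```bash
cat >> h.py <<'E'
GR=np.array([0,0,.008])  # TCP lies 8 mm ahead of grasp point
def down(yaw):           # tool pose with tool y = lifter x at yaw (deg), tool z down
    c,s=np.cos(np.radians(yaw)),np.sin(np.radians(yaw))
    return Ro.from_matrix(np.array([[-s,c,0],[c,s,0],[0,0,-1.]]).T if 0 else np.column_stack([[-s,c,0],[c,s,0],[0,0,-1.]]))
def plan(pos,rot,n,way=None):
    s,R=tool();p=s["tcp_pos"].copy();pos=np.array(pos);rv=(R.inv()*rot).as_rotvec()
    if way is not None and rv@np.array([0,0,way])<0: a=np.linalg.norm(rv);rv=rv*(a-2*np.pi)/a
    print("t",round(s["clock"],2),"tcp",p.round(4),"gap",round(s["finger_gap"],4),"F",s["wrist_force"].round(2),"dpos",(pos-p).round(4),"rot",np.degrees(rv).round(1))
    d=(pos-p)/n
    for i in range(n):
        q=(R*Ro.from_rotvec(rv*i/n)).inv().apply(d)
        print((q).round(4).tolist(),np.degrees(rv/n).round(1).tolist())
def grasp(guard,yaw,x):  # TCP for lifter guard point (axis) gripped at lifter x, tool down
    y=np.radians(yaw);g=np.array(guard);return g+np.array([x*np.cos(y),x*np.sin(y),-.008])
E
python3 - <<'E'
from h import *
t=grasp([.477,-.1336,.04],-7.5,-.055);print(t)
t[2]=.13
plan(t,down(-7.5),15,-1)
print(p2w("top",175/1.5625,240/1.5625,0))
E
```

```text
[ 0.42247053 -0.12642106  0.032     ]
t 0.1 tcp [ 0.2002 -0.5386  0.2415] gap 0.085 F [ 0.24  0.17 -1.06] dpos [ 0.2223  0.4122 -0.1115] rot [-1.000e-01  0.000e+00 -1.521e+02]
[-0.0206, -0.0235, 0.0075] [-0.0, 0.0, -10.1]
[-0.0161, -0.0267, 0.0075] [-0.0, 0.0, -10.1]
[-0.0112, -0.0291, 0.0075] [-0.0, 0.0, -10.1]
[-0.0059, -0.0307, 0.0075] [-0.0, 0.0, -10.1]
[-0.0004, -0.0312, 0.0075] [-0.0, 0.0, -10.1]
[0.0051, -0.0308, 0.0074] [-0.0, 0.0, -10.1]
[0.0105, -0.0294, 0.0074] [-0.0, 0.0, -10.1]
[0.0155, -0.0271, 0.0074] [-0.0, 0.0, -10.1]
[0.02, -0.024, 0.0074] [-0.0, 0.0, -10.1]
[0.0239, -0.0201, 0.0074] [-0.0, 0.0, -10.1]
[0.0271, -0.0155, 0.0074] [-0.0, 0.0, -10.1]
[0.0294, -0.0105, 0.0074] [-0.0, 0.0, -10.1]
[0.0308, -0.0052, 0.0074] [-0.0, 0.0, -10.1]
[0.0312, 0.0003, 0.0074] [-0.0, 0.0, -10.1]
[0.0307, 0.0058, 0.0074] [-0.0, 0.0, -10.1]
[0.6075 0.429  0.    ]
```

Request:
{"api": "carry_out", "payload": {"moves": [1,-0.0206,-0.0235,0.0045,0,0,-10.2,1,-0.016,-0.0267,0.0045,0,0,-10.2,1,-0.011,-0.029,0.0045,0,0,-10.2,1,-0.006,-0.0307,0.0045,0,0,-10.2,1,0,-0.0312,0.0045,0,0,-10.2]}}

```text
clock: 0.72
tcp_pos: [0.2733, -0.3976, 0.2159]
orientation: [-0.003, 0.989, -0.15, -0.001]
wrist_force: [1.2, 0.2, -0.7]
finger_gap: 0.0858
```

Request:
{"api": "carry_out", "payload": {"moves": [1,0.005,-0.031,0.0075,0,0,-10.2,1,0.0105,-0.0294,0.0075,0,0,-10.2,1,0.0155,-0.0271,0.0075,0,0,-10.2,1,0.02,-0.024,0.0075,0,0,-10.2,1,0.024,-0.02,0.0075,0,0,-10.2]}}

```text
clock: 1.35
tcp_pos: [0.3424, -0.2509, 0.1766]
orientation: [-0.004, 0.952, 0.305, -0.0]
wrist_force: [0.8, 0.5, -0.1]
finger_gap: 0.0857
```

Run:
```python
from h import *
t=grasp([.477,-.1336,.04],-7.5,-.055);t[2]=.12
plan(t,down(-7.5),5)
```

```text
t 1.35 tcp [ 0.3424 -0.2509  0.1766] gap 0.0857 F [ 0.8   0.5  -0.08] dpos [ 0.08    0.1244 -0.0566] rot [ -0.4  -0.3 -47. ]
[0.0275, -0.0109, 0.0115] [-0.1, -0.1, -9.4]
[0.0289, -0.0063, 0.0114] [-0.1, -0.1, -9.4]
[0.0295, -0.0015, 0.0114] [-0.1, -0.1, -9.4]
[0.0294, 0.0034, 0.0114] [-0.1, -0.1, -9.4]
[0.0285, 0.0081, 0.0113] [-0.1, -0.1, -9.4]
```

Request:
{"api": "carry_out", "payload": {"moves": [1,0.028,-0.011,0.0115,0,0,-9.6,1,0.03,-0.006,0.0115,0,0,-9.6,1,0.03,-0.0015,0.0115,0,0,-9.6,1,0.03,0.0034,0.0115,0,0,-9.6,1,0.0285,0.008,0.0113,0,0,-9.4]}}

```text
clock: 1.98
tcp_pos: [0.423, -0.1173, 0.1175]
orientation: [-0.005, 0.738, 0.675, 0.001]
wrist_force: [0.3, -0.6, 0.2]
finger_gap: 0.0856
```

Run:
```python
from h import *
t=grasp([.477,-.1336,.04],-7.5,-.055)
plan(t,down(-7.5),4)
```

```text
t 1.98 tcp [ 0.423  -0.1173  0.1175] gap 0.0856 F [ 0.3  -0.61  0.23] dpos [-0.0005 -0.0091 -0.0855] rot [-0.3 -0.5  2.4]
[-0.0024, 0.0002, 0.0214] [-0.1, -0.1, 0.6]
[-0.0024, 0.0002, 0.0214] [-0.1, -0.1, 0.6]
[-0.0024, 0.0002, 0.0214] [-0.1, -0.1, 0.6]
[-0.0023, 0.0002, 0.0214] [-0.1, -0.1, 0.6]
```

Request:
{"api": "carry_out", "payload": {"moves": [1,-0.009,0,0.015,-0.3,-0.5,2.4,1,0,0,0.02,0,0,0,1,0,0,0.02,0,0,0,1,0,0,0.02,0,0,0,1,0,0,0,0,0,0]}}

```text
clock: 2.6
tcp_pos: [0.4212, -0.1229, 0.0385]
orientation: [-0.002, 0.75, 0.662, -0.001]
wrist_force: [-0.1, 0.3, -0.2]
finger_gap: 0.0853
```

Run:
```python
from h import *
t=grasp([.477,-.1336,.04],-7.5,-.055)
plan(t,down(-7.5),1)
```

```text
t 2.6 tcp [ 0.4212 -0.1229  0.0385] gap 0.0853 F [-0.11  0.33 -0.23] dpos [ 0.0013 -0.0035 -0.0065] rot [-0.2 -0.   0.3]
[-0.0033, 0.0017, 0.0065] [-0.2, -0.0, 0.3]
```

Request:
{"api": "carry_out", "payload": {"moves": [1,-0.0035,0.0017,0.0065,-0.2,0,0.3,1,0,0,0,0,0,0,-1,0,0,0,0,0,0,-1,0,0,0,0,0,0,-1,0,0,0,0,0,0], "squeeze": 100}}

```text
clock: 3.22
tcp_pos: [0.424, -0.1278, 0.0338]
orientation: [0.001, 0.752, 0.659, 0.001]
wrist_force: [0.3, 0.1, -0.4]
finger_gap: 0.032
```

Request:
{"api": "carry_out", "payload": {"moves": [-1,0,0,0,0,0,0,-1,0,0,0,0,0,0,-1,0,0,0,0,0,0,-1,0,0,0,0,0,0,-1,0,0,0,0,0,0]}}

```text
clock: 3.85
tcp_pos: [0.4242, -0.1279, 0.0342]
orientation: [0.002, 0.752, 0.659, 0.001]
wrist_force: [-0.4, -1.2, 1.4]
finger_gap: 0.0123
```

Run:
```python
from h import *
t=grasp([.477,-.1336,.04],-7.5,-.055)
plan(t,down(-7.5),1)
```

```text
t 3.85 tcp [ 0.4242 -0.1279  0.0342] gap 0.0123 F [-0.44 -1.16  1.41] dpos [-0.0017  0.0014 -0.0022] rot [0.2 0.1 0. ]
[0.0012, -0.0019, 0.0022] [0.2, 0.1, 0.0]
```

Request:
{"api": "carry_out", "payload": {"moves": [-1,0,0,-0.02,0,0,0,-1,0,0,-0.025,0,0,0,-1,0,0,-0.025,0,0,0,-1,0,0,-0.02,0,0,0,-1,0,0,0,0,0,0]}}

```text
clock: 4.47
tcp_pos: [0.4222, -0.1268, 0.1246]
orientation: [-0.001, 0.752, 0.659, 0.0]
wrist_force: [0.3, 0.3, -0.8]
finger_gap: 0.0119
```

```bash
cat >> h.py <<'E'
GX,GZ=-.053,.0058   # grip x on lifter, axis behind TCP
def tcp(notch_axis,yaw,back=0):  # TCP so that the axis point under the notch is at notch_axis, backed off along x
    y=np.radians(yaw);L=.068-GX+back
    return np.array(notch_axis)-[L*np.cos(y),L*np.sin(y),GZ]
E
python3 - <<'E'
from h import *
plan(tcp([.618,.0998,.091],15.7,.1),down(15.7),5)
E
```

```text
t 4.47 tcp [ 0.4222 -0.1268  0.1246] gap 0.0119 F [ 0.27  0.29 -0.75] dpos [-0.0169  0.1668 -0.0394] rot [ -0.   -0.1 -23.2]
[0.0326, -0.0077, 0.0079] [-0.0, -0.0, -4.6]
[0.0331, -0.005, 0.0079] [-0.0, -0.0, -4.6]
[0.0334, -0.0023, 0.0079] [-0.0, -0.0, -4.6]
[0.0335, 0.0004, 0.0079] [-0.0, -0.0, -4.6]
[0.0334, 0.0031, 0.0079] [-0.0, -0.0, -4.6]
```

Request:
{"api": "carry_out", "payload": {"moves": [-1,0.0326,-0.0077,0.004,0,0,-4.6,-1,0.033,-0.005,0.008,0,0,-4.6,-1,0.0334,-0.0023,0.008,0,0,-4.6,-1,0.0335,0.0004,0.008,0,0,-4.6,-1,0.0334,0.003,0.008,0,0,-4.6]}}

```text
clock: 5.1
tcp_pos: [0.4029, 0.0425, 0.0831]
orientation: [-0.002, 0.602, 0.798, -0.001]
wrist_force: [0.4, 0.8, -0.8]
finger_gap: 0.0122
```

Run:
```python
from h import *
plan(tcp([.618,.0998,.091],15.7,.1),down(15.7),1)
for n in("top","side"): cv2.imwrite(f"pics/{n}1.png",env.read_camera(n)[...,::-1])
t=cv2.imread("pics/top1.png");s=cv2.imread("pics/side1.png")
o=np.zeros((600,800,3),np.uint8)
o[:,:400]=crop(t,195,115,80,120,5);o[:600,410:800]=crop(s,185,175,130,120,5)[:,:390]
cv2.imwrite("pics/c2.png",o)
```

```text
t 5.1 tcp [0.4029 0.0425 0.0831] gap 0.0122 F [ 0.36  0.83 -0.79] dpos [ 0.0024 -0.0025  0.0021] rot [-0.2 -0.1  0.2]
[-0.003, 0.0016, -0.0022] [-0.2, -0.1, 0.2]
```

View pics/c2.png

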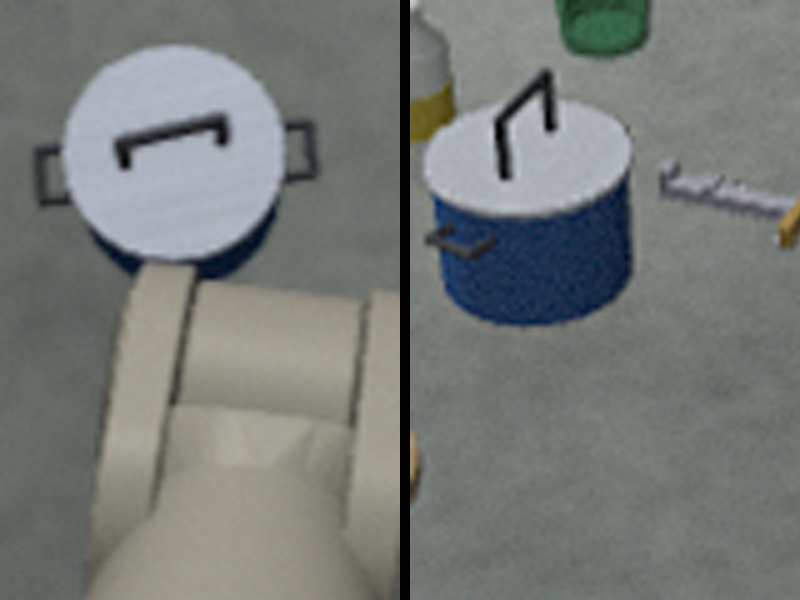

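The top view is blocked by the arm. The side view shows the lifter tip at crop (665,163) and the loop bar from (498,122) to (547,72). I'll check both against the predicted positions.

Run:
```python
from h import *
s,R=tool()
pt=lambda x,y,z: s["tcp_pos"]+R.apply([y,x-GX,-GZ-z])
cr=lambda p:((w2p("side",p)-[185,175]+.5)*5-.5+[410,0]).round(0)
for n,q in dict(tiptop=(.084,0,.014),tipbot=(.084,0,-.005),guardtopL=(0.0,.025,.007),bump=(.056,0,.009)).items(): print(n,cr(pt(*q)))
y=np.radians(15.7);c=np.array([.618,.0998,.12]);e=np.array([-np.sin(y),np.cos(y),0])*.028
print("bar",cr(c+e),cr(c-e))
for x,yy in((500,122),(547,73)):print(p2w("side",(x-410+.5)/5-.5+185,(yy+.5)/5-.5+175,.12))
```

```text
tiptop [666. 157.]
tipbot [667. 187.]
guardtopL [794. 225.]
bump [714. 176.]
bar [500. 116.] [549.  67.]
[0.6059 0.1308 0.12  ]
[0.6221 0.078  0.12  ]
```

Request:
{"api": "carry_out", "payload": {"moves": [-1,-0.003,0.0016,-0.0022,-0.2,-0.1,0.2,-1,0,0.015,0,0,0,0,-1,0,0.015,0,0,0,0,-1,0,0.005,0,0,0,0,-1,0,0,0,0,0,0]}}

```text
clock: 5.82
tcp_pos: [0.4414, 0.0493, 0.0837]
orientation: [-0.001, 0.605, 0.796, -0.0]
wrist_force: [-0.7, -1.1, -1.2]
finger_gap: 0.0119
```

Run:
```python
from h import *
plan(tcp([.618,.0998,.091],15.7,0),down(15.7),4)
```

```text
t 5.83 tcp [0.4414 0.0493 0.0837] gap 0.0119 F [-0.72 -1.13 -1.24] dpos [0.0602 0.0177 0.0015] rot [-0.1 -0.1 -0.1]
[0.0002, 0.0157, -0.0004] [-0.0, -0.0, -0.0]
[0.0002, 0.0157, -0.0004] [-0.0, -0.0, -0.0]
[0.0002, 0.0157, -0.0004] [-0.0, -0.0, -0.0]
[0.0002, 0.0157, -0.0004] [-0.0, -0.0, -0.0]
```

Request:
{"api": "carry_out", "payload": {"moves": [-1,0,0.016,-0.0015,0,0,0,-1,0,0.016,0,0,0,0,-1,0,0.016,0,0,0,0,-1,0,0.014,0,0,0,0,-1,0,0,0,0,0,0]}}

```text
clock: 6.45
tcp_pos: [0.5027, 0.0662, 0.0845]
orientation: [-0.002, 0.605, 0.796, -0.001]
wrist_force: [0.6, 0.2, -1.0]
finger_gap: 0.012
```

Run:
```python
from h import *
plan(tcp([.618,.0998,.091],15.7,0),down(15.7),1)
cv2.imwrite("pics/side2.png",env.read_camera("side")[...,::-1])
cv2.imwrite("pics/c3.png",crop(cv2.imread("pics/side2.png"),180,175,80,60,8))
```

```text
t 6.45 tcp [0.5027 0.0662 0.0845] gap 0.012 F [ 0.57  0.18 -0.97] dpos [-0.0012  0.0009  0.0007] rot [-0.2 -0.1 -0.2]
[0.0012, -0.0009, -0.0007] [-0.2, -0.1, -0.2]
```

View pics/c3.png

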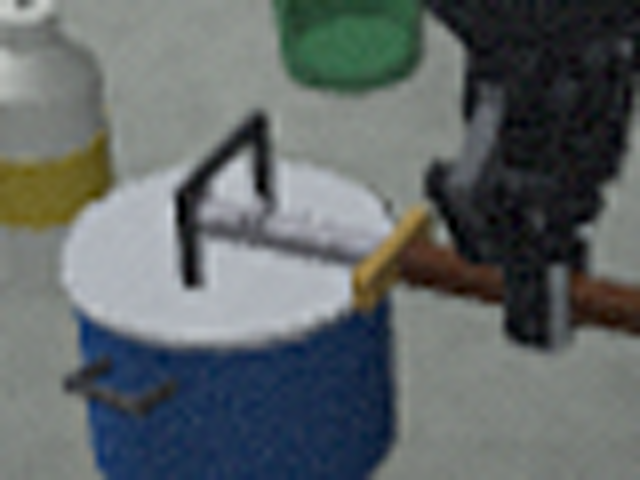

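The neck is through the loop and the bar sits over the notch, next to the near post at crop (190,230). I'll raise it gently.

Request:
{"api": "carry_out", "payload": {"moves": [-1,0.001,-0.0009,-0.006,0,0,0,-1,0,0,-0.005,0,0,0,-1,0,0,-0.005,0,0,0,-1,0,0,-0.005,0,0,0,-1,0,0,-0.005,0,0,0]}}

```text
clock: 7.12
tcp_pos: [0.4981, 0.0666, 0.1117]
orientation: [-0.004, 0.605, 0.796, -0.002]
wrist_force: [0.4, -0.1, -3.2]
finger_gap: 0.0121
```

Request:
{"api": "carry_out", "payload": {"moves": [-1,0,0,-0.006,0,0,0,-1,0,0,-0.008,0,0,0,-1,0,0,-0.01,0,0,0,-1,0,0,-0.01,0,0,0,-1,0,0,0,0,0,0]}}

```text
clock: 7.75
tcp_pos: [0.4987, 0.0666, 0.1487]
orientation: [-0.003, 0.605, 0.796, -0.002]
wrist_force: [-0.3, 0.4, -2.5]
finger_gap: 0.0122
```

Run:
```python
from h import *
plan(tcp([.618,.0998,.15],15.7,0),down(15.7),1)
cv2.imwrite("pics/side3.png",env.read_camera("side")[...,::-1])
cv2.imwrite("pics/c4.png",crop(cv2.imread("pics/side3.png"),180,155,80,80,7))
```

```text
t 7.75 tcp [0.4987 0.0666 0.1487] gap 0.0122 F [-0.26  0.44 -2.53] dpos [ 0.0028  0.0005 -0.0045] rot [-0.4 -0.2 -0.2]
[-0.0003, 0.0029, 0.0045] [-0.4, -0.2, -0.2]
```

View pics/c4.png

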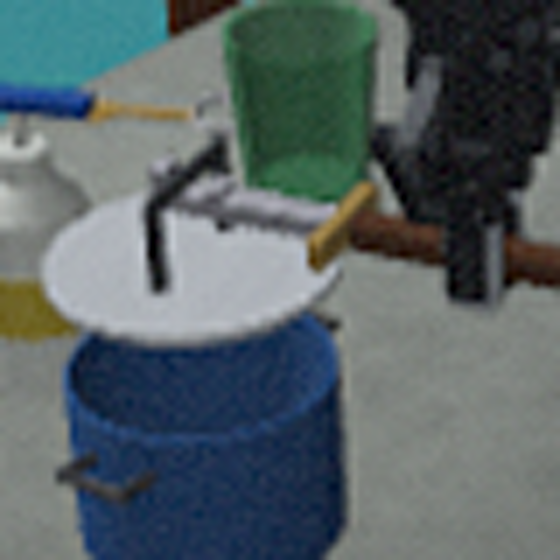

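Lid hanging level, clear of the pot. Now to the coaster.

Run:
```python
from h import *
plan(tcp([.5784,.3034,.150],25,0),down(25),15)
```

```text
t 7.8 tcp [0.4983 0.0666 0.1482] gap 0.0123 F [ 0.71 -0.16 -2.39] dpos [-0.0296  0.1857 -0.004 ] rot [-0.5 -0.2 -9.5]
[0.0125, 0.0014, 0.0003] [-0.0, -0.0, -0.6]
[0.0124, 0.0015, 0.0003] [-0.0, -0.0, -0.6]
[0.0124, 0.0017, 0.0003] [-0.0, -0.0, -0.6]
[0.0124, 0.0018, 0.0003] [-0.0, -0.0, -0.6]
[0.0124, 0.002, 0.0003] [-0.0, -0.0, -0.6]
[0.0124, 0.0021, 0.0003] [-0.0, -0.0, -0.6]
[0.0123, 0.0022, 0.0003] [-0.0, -0.0, -0.6]
[0.0123, 0.0024, 0.0003] [-0.0, -0.0, -0.6]
[0.0123, 0.0025, 0.0003] [-0.0, -0.0, -0.6]
[0.0123, 0.0026, 0.0003] [-0.0, -0.0, -0.6]
[0.0122, 0.0028, 0.0003] [-0.0, -0.0, -0.6]
[0.0122, 0.0029, 0.0003] [-0.0, -0.0, -0.6]
[0.0122, 0.003, 0.0003] [-0.0, -0.0, -0.6]
[0.0121, 0.0032, 0.0003] [-0.0, -0.0, -0.6]
[0.0121, 0.0033, 0.0003] [-0.0, -0.0, -0.6]
```

Request:
{"api": "carry_out", "payload": {"moves": [-1,0.005,0.001,0,0,0,-0.4,-1,0.009,0.0015,0,0,0,-0.6,-1,0.013,0.0017,0,0,0,-0.7,-1,0.015,0.002,0,0,0,-0.8,-1,0.015,0.002,0,0,0,-0.8]}}

```text
clock: 8.43
tcp_pos: [0.488, 0.127, 0.1471]
orientation: [-0.005, 0.581, 0.814, -0.003]
wrist_force: [0.1, 0.1, -3.1]
finger_gap: 0.0123
```

Request:
{"api": "carry_out", "payload": {"moves": [-1,0.015,0.0025,0,0,0,-0.7,-1,0.015,0.0027,0,0,0,-0.7,-1,0.015,0.003,0,0,0,-0.7,-1,0.015,0.003,0,0,0,-0.7,-1,0.015,0.003,0,0,0,-0.7]}}

```text
clock: 9.05
tcp_pos: [0.4737, 0.2084, 0.1474]
orientation: [-0.005, 0.553, 0.833, -0.003]
wrist_force: [-0.3, 0.1, -2.9]
finger_gap: 0.012
```

Run:
```python
from h import *
plan(tcp([.5784,.3034,.150],25,0),down(25),4)
```

```text
t 9.05 tcp [0.4737 0.2084 0.1474] gap 0.012 F [-0.31  0.14 -2.9 ] dpos [-0.005   0.0439 -0.0032] rot [-0.6 -0.3 -2.2]
[0.0106, 0.0031, 0.0008] [-0.1, -0.1, -0.5]
[0.0106, 0.0032, 0.0008] [-0.1, -0.1, -0.5]
[0.0105, 0.0033, 0.0008] [-0.1, -0.1, -0.5]
[0.0105, 0.0034, 0.0008] [-0.1, -0.1, -0.5]
```

Request:
{"api": "carry_out", "payload": {"moves": [-1,0.015,0.003,0,0,0,-0.6,-1,0.012,0.0035,0,0,0,-0.6,-1,0.008,0.0035,0.003,-0.3,-0.2,-0.6,-1,0.004,0.002,0.006,-0.3,0,-0.4,-1,0,0,0.008,0,0,0]}}

```text
clock: 9.68
tcp_pos: [0.469, 0.253, 0.1298]
orientation: [-0.0, 0.535, 0.845, 0.002]
wrist_force: [-0.4, -1.4, -2.4]
finger_gap: 0.0121
```

Request:
{"api": "carry_out", "payload": {"moves": [-1,0,0,0.012,0,0,0,-1,0,0,0.014,0,0,0,-1,0,0,0.012,0,0,0,-1,0,0,0.008,0,0,0,-1,0,0,0,0,0,0]}}

```text
clock: 10.3
tcp_pos: [0.4678, 0.2513, 0.0784]
orientation: [-0.001, 0.536, 0.844, -0.0]
wrist_force: [0.8, -0.4, -2.6]
finger_gap: 0.0119
```

Run:
```python
from h import *
plan(tcp([.5784,.3034,.058],25,0),down(25),4)
t=env.read_camera("top")[...,::-1];s=env.read_camera("side")[...,::-1]
o=np.zeros((600,800,3),np.uint8)
o[:,:400]=crop(t,120,110,80,120,5)
o[:,410:800]=crop(s,110,200,78,120,5)
cv2.imwrite("pics/c5.png",o)
```

```text
t 10.3 tcp [0.4678 0.2513 0.0784] gap 0.0119 F [ 0.8  -0.38 -2.61] dpos [ 0.001   0.001  -0.0262] rot [-0.1 -0.1  0.1]
[0.0001, 0.0003, 0.0065] [-0.0, -0.0, 0.0]
[0.0001, 0.0003, 0.0065] [-0.0, -0.0, 0.0]
[0.0001, 0.0003, 0.0065] [-0.0, -0.0, 0.0]
[0.0001, 0.0003, 0.0065] [-0.0, -0.0, 0.0]
```

View pics/c5.png

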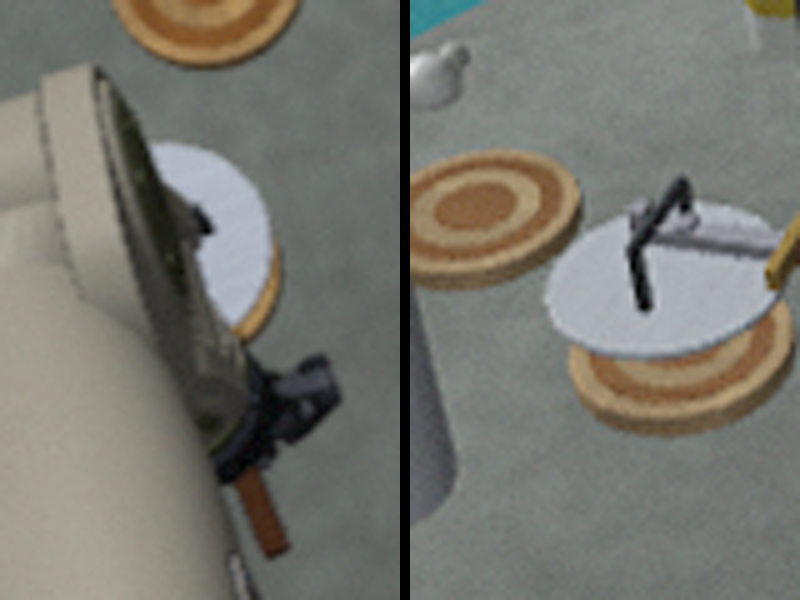

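Run:
```python
from h import *
print(p2w("side",161.0,255.7,.055), p2w("side",257/1.5625-.2,421/1.5625-.2,.014), w2p("side",[.5784,.3034,.014]))
```

```text
[0.5785 0.3073 0.055 ] [0.5745 0.3072 0.014 ] [164.4 267.8]
```

Request:
{"api": "carry_out", "payload": {"moves": [-1,0,0,0.008,0,0,0,-1,0,0,0.006,0,0,0,-1,0,0,0.005,0,0,0,-1,0,0,0.004,0,0,0,-1,0,0,0,0,0,0]}}

```text
clock: 11.02
tcp_pos: [0.4692, 0.252, 0.0557]
orientation: [-0.0, 0.536, 0.844, 0.001]
wrist_force: [0.3, 0.8, -1.9]
finger_gap: 0.0121
```

Request:
{"api": "carry_out", "payload": {"moves": [-1,0,0,0.004,0,0,0,-1,0,0,0.004,0,0,0,-1,0,0,0.004,0,0,0,-1,0,0,0.004,0,0,0,-1,0,0,0,0,0,0]}}

```text
clock: 11.65
tcp_pos: [0.4704, 0.2524, 0.0394]
orientation: [0.001, 0.536, 0.844, 0.002]
wrist_force: [0.2, -0.0, -0.6]
finger_gap: 0.0122
```

Run:
```python
from h import *
plan(tcp([.5784,.3034,.038],25,0),down(25),1)
```

```text
t 11.65 tcp [0.4704 0.2524 0.0394] gap 0.0122 F [ 0.22 -0.01 -0.59] dpos [-0.0016 -0.0002 -0.0072] rot [ 0.3 -0.1  0.2]
[0.0005, -0.0016, 0.0072] [0.3, -0.1, 0.2]
```

Request:
{"api": "carry_out", "payload": {"moves": [-1,0,0,0.004,0.3,0,0,-1,0,0,0.003,0,0,0,-1,0,0,0,0,0,0,-1,0,0,0,0,0,0,-1,0,0,0,0,0,0]}}

```text
clock: 12.28
tcp_pos: [0.4708, 0.2526, 0.0323]
orientation: [-0.001, 0.536, 0.844, 0.0]
wrist_force: [0.7, 0.2, -1.3]
finger_gap: 0.0121
```

Run:
```python
from h import *
plan(tcp([.5784,.3034,.038],25,.1),down(25),8)
s=env.read_camera("side")[...,::-1]
cv2.imwrite("pics/c6.png",crop(s,120,210,90,80,7))
```

```text
t 12.28 tcp [0.4708 0.2526 0.0323] gap 0.0121 F [ 0.7   0.18 -1.32] dpos [-0.0927 -0.0426 -0.0001] rot [-0.  -0.1  0.2]
[0.0001, -0.0128, 0.0] [-0.0, -0.0, 0.0]
[0.0001, -0.0128, 0.0] [-0.0, -0.0, 0.0]
[0.0001, -0.0128, 0.0] [-0.0, -0.0, 0.0]
[0.0001, -0.0128, 0.0] [-0.0, -0.0, 0.0]
[0.0001, -0.0128, 0.0] [-0.0, -0.0, 0.0]
[0.0001, -0.0128, 0.0] [-0.0, -0.0, 0.0]
[0.0001, -0.0128, 0.0] [-0.0, -0.0, 0.0]
[0.0001, -0.0128, 0.0] [-0.0, -0.0, 0.0]
```

View pics/c6.png

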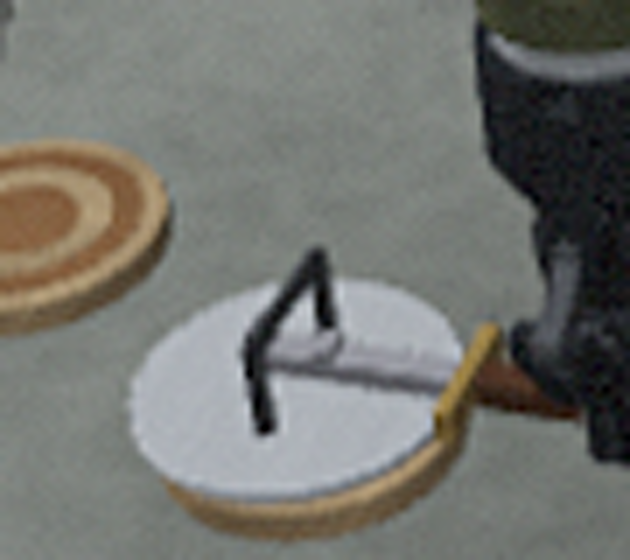

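Lid sits flat on the coaster and the neck is free under the bar. Withdrawing.

Request:
{"api": "carry_out", "payload": {"moves": [-1,0,-0.006,0,0,0,0,-1,0,-0.01,0,0,0,0,-1,0,-0.013,0,0,0,0,-1,0,-0.015,0,0,0,0,-1,0,-0.015,0,0,0,0]}}

```text
clock: 12.95
tcp_pos: [0.4137, 0.2259, 0.0323]
orientation: [-0.001, 0.536, 0.844, 0.0]
wrist_force: [0.4, 0.6, -1.0]
finger_gap: 0.0119
```

Request:
{"api": "carry_out", "payload": {"moves": [-1,0,-0.015,0,0,0,0,-1,0,-0.015,0,0,0,0,-1,0,-0.01,-0.01,0,0,0,-1,0,0,-0.03,0,0,0,-1,0,0,-0.04,0,0,0]}}

```text
clock: 13.58
tcp_pos: [0.3685, 0.2053, 0.1127]
orientation: [-0.004, 0.536, 0.844, -0.003]
wrist_force: [0.8, 0.1, -1.1]
finger_gap: 0.0121
```

Run:
```python
from h import *
cv2.imwrite("pics/side_lid.png",env.read_camera("side")[...,::-1])
t=np.array([.4242,-.1279,.0342])+[-.0,0,.075]
plan(t,down(-7.5),10)
```

```text
t 13.62 tcp [0.3713 0.2064 0.1178] gap 0.012 F [1.13 1.09 2.42] dpos [ 0.0529 -0.3343 -0.0086] rot [-0.1 -0.  32.7]
[-0.0325, -0.0094, 0.0008] [-0.0, -0.0, 3.3]
[-0.033, -0.0076, 0.0008] [-0.0, -0.0, 3.3]
[-0.0334, -0.0057, 0.0008] [-0.0, -0.0, 3.3]
[-0.0336, -0.0038, 0.0008] [-0.0, -0.0, 3.3]
[-0.0338, -0.0018, 0.0008] [-0.0, -0.0, 3.3]
[-0.0338, 0.0001, 0.0008] [-0.0, -0.0, 3.3]
[-0.0338, 0.002, 0.0008] [-0.0, -0.0, 3.3]
[-0.0336, 0.0039, 0.0008] [-0.0, -0.0, 3.3]
[-0.0333, 0.0059, 0.0009] [-0.0, -0.0, 3.3]
[-0.0329, 0.0077, 0.0009] [-0.0, -0.0, 3.3]
```

Request:
{"api": "carry_out", "payload": {"moves": [-1,-0.03,-0.009,0,0,0,3.2,-1,-0.033,-0.0076,0,0,0,3.3,-1,-0.0334,-0.0057,0,0,0,3.3,-1,-0.0336,-0.0038,0,0,0,3.3,-1,-0.0338,-0.0018,0,0,0,3.3]}}

```text
clock: 14.25
tcp_pos: [0.3987, 0.0392, 0.1233]
orientation: [0.003, 0.652, 0.758, 0.004]
wrist_force: [-1.0, -0.4, -0.8]
finger_gap: 0.0121
```

Request:
{"api": "carry_out", "payload": {"moves": [-1,-0.0338,0,0,0,0,3.3,-1,-0.0338,0.002,0,0,0,3.3,-1,-0.0336,0.0039,0,0,0,3.3,-1,-0.033,0.006,0,0,0,3.3,-1,-0.03,0.007,0,0,0,3]}}

```text
clock: 14.88
tcp_pos: [0.4228, -0.1307, 0.1268]
orientation: [0.005, 0.756, 0.655, 0.006]
wrist_force: [-0.0, -0.3, -1.7]
finger_gap: 0.012
```

Run:
```python
from h import *
t=np.array([.4242,-.1279,.0342])+[-.0,0,.06]
plan(t,down(-7.5),1)
```

```text
t 14.88 tcp [ 0.4228 -0.1307  0.1268] gap 0.012 F [-0.04 -0.3  -1.68] dpos [ 0.0014  0.0028 -0.0326] rot [ 0.9 -0.1 -0.7]
[0.0029, 0.0005, 0.0326] [0.9, -0.1, -0.7]
```

Request:
{"api": "carry_out", "payload": {"moves": [-1,0.0025,0.0005,0.025,0.9,-0.1,-0.6,-1,0,0,0.01,0,0,0,-1,0,0,0,0,0,0,-1,0,0,0,0,0,0,-1,0,0,0,0,0,0]}}

```text
clock: 15.5
tcp_pos: [0.4251, -0.1306, 0.0943]
orientation: [0.003, 0.753, 0.658, 0.001]
wrist_force: [-0.1, 0.2, -0.3]
finger_gap: 0.0117
```

Run:
```python
from h import *
t=np.array([.4242,-.1279,.0342])
plan(t,down(-7.5),1)
```

```text
t 15.5 tcp [ 0.4251 -0.1306  0.0943] gap 0.0117 F [-0.12  0.2  -0.29] dpos [-0.0009  0.0027 -0.0601] rot [ 0.3  0.1 -0.3]
[0.0026, -0.0016, 0.0601] [0.3, 0.1, -0.3]
```

Request:
{"api": "carry_out", "payload": {"moves": [-1,0.0026,-0.001,0.02,0.3,0,-0.3,-1,0,0,0.018,0,0,0,-1,0,0,0,0,0,0,-1,0,0,0,0,0,0,-1,0,0,0,0,0,0]}}

```text
clock: 16.12
tcp_pos: [0.4271, -0.1282, 0.0591]
orientation: [0.004, 0.751, 0.66, 0.001]
wrist_force: [1.0, 0.1, -0.5]
finger_gap: 0.0121
```

Run:
```python
from h import *
t=np.array([.4242,-.1279,.0342])
plan(t,down(-7.5),1)
im=env.read_camera("side")[...,::-1]
o=np.zeros((560,800,3),np.uint8)
o[:,:450]=crop(im,260,170,90,112,5)
o[:,460:]=crop(cv2.imread("pics/side_lid.png"),120,215,68,112,5)
cv2.imwrite("pics/c7.png",o)
```

```text
t 16.12 tcp [ 0.4271 -0.1282  0.0591] gap 0.0121 F [ 1.04  0.14 -0.53] dpos [-0.0029  0.0003 -0.0249] rot [0.4 0.2 0.1]
[0.0, -0.0031, 0.0249] [0.4, 0.2, 0.1]
```

View pics/c7.png

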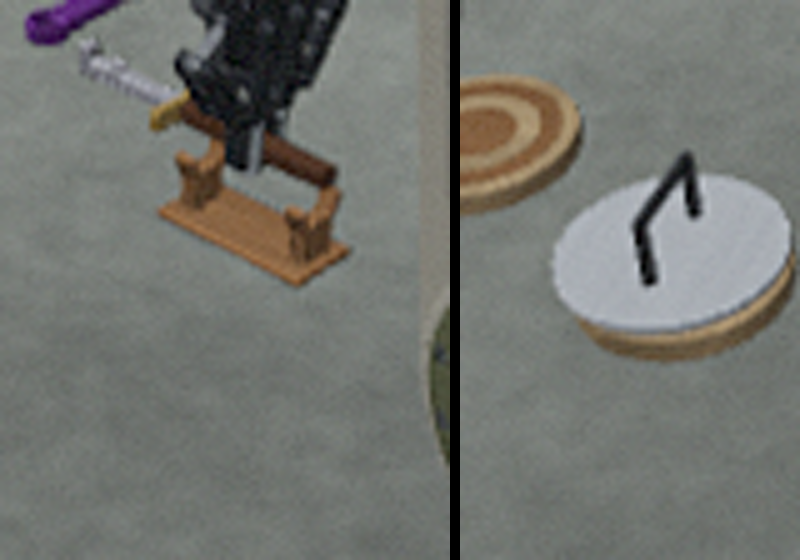

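The lid is level on the coaster (right pane) and the handle is lined up over both saddles (left pane). Lowering.

Request:
{"api": "carry_out", "payload": {"moves": [-1,0,-0.003,0.008,0.3,0.2,0,-1,0,0,0.008,0,0,0,-1,0,0,0.005,0,0,0,-1,0,0,0.002,0,0,0,-1,0,0,0,0,0,0]}}

```text
clock: 16.8
tcp_pos: [0.4242, -0.1281, 0.0347]
orientation: [0.001, 0.751, 0.66, 0.0]
wrist_force: [0.2, 0.8, -1.4]
finger_gap: 0.0122
```

Run:
```python
from h import *
t=np.array([.4242,-.1279,.0342])
plan(t,down(-7.5),1)
```

```text
t 16.8 tcp [ 0.4242 -0.1281  0.0347] gap 0.0122 F [ 0.16  0.82 -1.39] dpos [ 0.      0.0002 -0.0005] rot [0.1 0.  0.1]
[0.0002, -0.0, 0.0005] [0.1, 0.0, 0.1]
```

Down to the original height. Opening.

Request:
{"api": "carry_out", "payload": {"moves": [-0.4,0,0,0,0,0,0,0.0,0,0,0,0,0,0,1,0,0,0,0,0,0,1,0,0,0,0,0,0,1,0,0,0,0,0,0]}}

```text
clock: 17.42
tcp_pos: [0.4253, -0.1286, 0.0357]
orientation: [0.002, 0.751, 0.66, 0.001]
wrist_force: [0.1, -0.2, 0.2]
finger_gap: 0.0851
```

Request:
{"api": "carry_out", "payload": {"moves": [1,0,0,0,0,0,0,1,0,0,0,0,0,0,1,0,0,-0.02,0,0,0,1,0,0,-0.03,0,0,0,1,0,0,-0.03,0,0,0]}}

```text
clock: 18.05
tcp_pos: [0.4228, -0.1274, 0.1153]
orientation: [-0.001, 0.751, 0.66, -0.0]
wrist_force: [-1.2, -0.4, 0.8]
finger_gap: 0.0853
```

Run:
```python
from h import *
t=grasp([.477,-.1346,.04],-7.5,.030);t[2]+=.07
plan(t,down(-7.5),4)
t=cv2.imread("pics/top0.png")
T=env.read_camera("top")[...,::-1];S=env.read_camera("side")[...,::-1]
o=np.zeros((540,800,3),np.uint8)
o[:,:360]=crop(T,285,165,60,90,6)
o[:,370:]=crop(S,265,170,86,108,5)
cv2.imwrite("pics/c8.png",o)
```

```text
t 18.05 tcp [ 0.4228 -0.1274  0.1153] gap 0.0853 F [-1.21 -0.41  0.75] dpos [ 0.084  -0.0112 -0.0133] rot [-0.1 -0.1  0.1]
[-0.0001, 0.0212, 0.0033] [-0.0, -0.0, 0.0]
[-0.0001, 0.0212, 0.0033] [-0.0, -0.0, 0.0]
[-0.0001, 0.0212, 0.0033] [-0.0, -0.0, 0.0]
[-0.0, 0.0212, 0.0033] [-0.0, -0.0, 0.0]
```

View pics/c8.png

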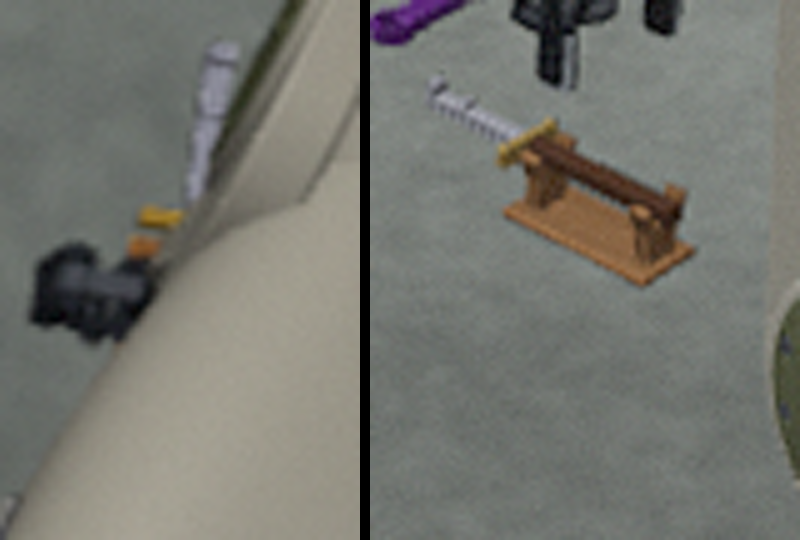

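Request:
{"api": "carry_out", "payload": {"moves": [1,0,0.021,0,0,0,0,1,0,0.021,0.003,0,0,0,1,0,0.021,0.01,0,0,0,1,0,0.02,0.02,0,0,0,1,0,0,0.015,0,0,0]}}

```text
clock: 18.77
tcp_pos: [0.5096, -0.1395, 0.0668]
orientation: [0.002, 0.751, 0.66, 0.001]
wrist_force: [0.6, 0.7, -0.5]
finger_gap: 0.0856
```

Run:
```python
from h import *
t=grasp([.477,-.1346,.04],-7.5,.030)
plan(t,down(-7.5),1)
```

```text
t 18.77 tcp [ 0.5096 -0.1395  0.0668] gap 0.0856 F [ 0.59  0.73 -0.51] dpos [-0.0028  0.001  -0.0348] rot [0.3 0.1 0.1]
[0.0007, -0.0031, 0.0347] [0.3, 0.1, 0.1]
```

Request:
{"api": "carry_out", "payload": {"moves": [1,0.0007,-0.002,0.02,0.3,0.1,0.1,1,0,0,0.014,0,0,0,1,0,0,0,0,0,0,-1,0,0,0,0,0,0,-1,0,0,0,0,0,0], "squeeze": 80}}

```text
clock: 19.4
tcp_pos: [0.5038, -0.1373, 0.0294]
orientation: [-0.003, 0.752, 0.659, -0.001]
wrist_force: [-0.2, -0.3, 0.3]
finger_gap: 0.0516
```

Request:
{"api": "carry_out", "payload": {"moves": [-1,0,0,0,0,0,0,-1,0,0,0,0,0,0,-1,0,0,0,0,0,0,-1,0,0,0,0,0,0,-1,0,0,0,0,0,0]}}

```text
clock: 20.02
tcp_pos: [0.5046, -0.1378, 0.0307]
orientation: [-0.002, 0.752, 0.659, -0.001]
wrist_force: [0.7, -0.7, -0.3]
finger_gap: 0.0106
```

Run:
```python
from h import *
t=grasp([.477,-.1346,.04],-7.5,.030)
plan(t,down(-7.5),1)
```

```text
t 20.02 tcp [ 0.5046 -0.1378  0.0307] gap 0.0106 F [ 0.72 -0.72 -0.28] dpos [ 0.0021 -0.0008  0.0013] rot [-0.2 -0.   0. ]
[-0.0005, 0.0022, -0.0013] [-0.2, -0.0, 0.0]
```

Request:
{"api": "carry_out", "payload": {"moves": [-1,0,0,-0.02,0,0,0,-1,0,0,-0.04,0,0,0,-1,0,0,-0.05,0,0,0,-1,0,0,-0.05,0,0,0,-1,0,0,-0.05,0,0,0]}}

```text
clock: 20.65
tcp_pos: [0.5022, -0.1365, 0.2408]
orientation: [-0.007, 0.752, 0.659, -0.003]
wrist_force: [0.7, -0.9, -0.8]
finger_gap: 0.0104
```

```bash
cat >> h.py <<'E'
GT=np.array([0,-.0282,-.0093])
RING=np.array([.5215,-.3475,.133])
def hang(s,yaw=-34,a=75):
    R=down(yaw)*Ro.from_rotvec([-np.radians(a),0,0]); ax=R.apply([0,1,0])
    return RING+ax*s-R.apply(GT),R
def guard():
    s,R=tool();g=s["tcp_pos"]+R.apply(GT);return g.round(4),R.apply([0,1,0]).round(3)
E
python3 - <<'E'
from h import *
p,R=hang(.15);print(p,R.apply([0,1,0]),R.apply([0,0,1]))
plan(p,R,10)
E
```

```text
[ 0.56718384 -0.37831414  0.30272097] [ 0.21457071 -0.14472977  0.96592583] [ 0.8007888  -0.54013887 -0.25881905]
t 20.65 tcp [ 0.5022 -0.1365  0.2408] gap 0.0104 F [ 0.69 -0.9  -0.77] dpos [ 0.065  -0.2418  0.062 ] rot [-74.5 -17.4  22.6]
[-0.0231, 0.0095, -0.0065] [-7.5, -1.7, 2.3]
[-0.0229, 0.0111, -0.0044] [-7.5, -1.7, 2.3]
[-0.0225, 0.0124, -0.0022] [-7.5, -1.7, 2.3]
[-0.022, 0.0134, 0.0002] [-7.5, -1.7, 2.3]
[-0.0214, 0.0141, 0.0026] [-7.5, -1.7, 2.3]
[-0.0207, 0.0144, 0.0051] [-7.5, -1.7, 2.3]
[-0.02, 0.0144, 0.0076] [-7.5, -1.7, 2.3]
[-0.0191, 0.014, 0.0101] [-7.5, -1.7, 2.3]
[-0.0183, 0.0133, 0.0124] [-7.5, -1.7, 2.3]
[-0.0173, 0.0123, 0.0146] [-7.5, -1.7, 2.3]
```

Request:
{"api": "carry_out", "payload": {"moves": [-1,-0.02,0.0095,-0.015,-7.5,-1.7,2.3,-1,-0.022,0.011,-0.013,-7.5,-1.7,2.3,-1,-0.022,0.0124,-0.011,-7.5,-1.7,2.3,-1,-0.022,0.0134,-0.004,-7.5,-1.7,2.3,-1,-0.021,0.014,0.002,-7.5,-1.7,2.3]}}

```text
clock: 21.28
tcp_pos: [0.5335, -0.2539, 0.3104]
orientation: [0.293, 0.771, 0.543, 0.159]
wrist_force: [1.4, 0.5, -1.6]
finger_gap: 0.0101
```

Run:
```python
from h import *
p,R=hang(.16)
plan(p,R,6);print(guard(),tool()[0]["joint_pos"].round(2))
```

```text
t 21.27 tcp [ 0.5335 -0.2539  0.3104] gap 0.0101 F [ 1.44  0.54 -1.62] dpos [ 0.0359 -0.1259  0.002 ] rot [-35.6  -8.6  10.7]
[-0.0174, 0.0097, 0.009] [-5.9, -1.4, 1.8]
[-0.0169, 0.0092, 0.0104] [-5.9, -1.4, 1.8]
[-0.0163, 0.0086, 0.0117] [-5.9, -1.4, 1.8]
[-0.0157, 0.0078, 0.013] [-5.9, -1.4, 1.8]
[-0.0152, 0.0069, 0.0141] [-5.9, -1.4, 1.8]
[-0.0146, 0.0058, 0.0151] [-5.9, -1.4, 1.8]
(array([ 0.5073, -0.2445,  0.3   ]), array([ 0.743, -0.238,  0.625])) [-0.63 -0.17 -0.55  0.52  0.11 -0.25]
```

Request:
{"api": "carry_out", "payload": {"moves": [-1,-0.0174,0.0097,0.009,-6,-1.4,1.8,-1,-0.017,0.0092,0.0104,-6,-1.4,1.8,-1,-0.0163,0.0086,0.0117,-6,-1.4,1.8,-1,-0.0157,0.0078,0.013,-6,-1.4,1.8,-1,-0.015,0.007,0.014,-6,-1.4,1.8]}}

```text
clock: 21.9
tcp_pos: [0.5602, -0.36, 0.314]
orientation: [0.508, 0.714, 0.398, 0.272]
wrist_force: [0.9, -0.9, -2.0]
finger_gap: 0.0107
```

Run:
```python
from h import *
p,R=hang(.16)
plan(p,R,2);print(guard(),tool()[0]["joint_pos"].round(2))
```

```text
t 21.9 tcp [ 0.5602 -0.36    0.314 ] gap 0.0107 F [ 0.95 -0.93 -1.97] dpos [ 0.0091 -0.0198 -0.0016] rot [-4.6 -1.3  1.3]
[-0.0059, 0.0022, 0.0089] [-2.3, -0.7, 0.7]
[-0.0058, 0.0019, 0.0091] [-2.3, -0.7, 0.7]
(array([ 0.5446, -0.3505,  0.2906]), array([ 0.291, -0.168,  0.942])) [-0.78 -0.08 -0.99 -0.57  0.19 -0.09]
```

Run:
```python
from h import *
p,R=hang(.15,a=70)
plan(p,R,2)
```

```text
t 21.9 tcp [ 0.5602 -0.36    0.314 ] gap 0.0107 F [ 0.95 -0.93 -1.97] dpos [ 0.0191 -0.0265 -0.0167] rot [ 0.4 -1.2  1.4]
[-0.006, -0.0029, 0.0171] [0.2, -0.6, 0.7]
[-0.0058, -0.0028, 0.0172] [0.2, -0.6, 0.7]
```

Request:
{"api": "carry_out", "payload": {"moves": [-1,-0.006,-0.001,0.017,0.2,-0.6,0.7,-1,-0.006,-0.001,0.017,0.2,-0.6,0.7,-1,0,0,0,0,0,0,-1,0,0,0,0,0,0,-1,0,0,0,0,0,0]}}

```text
clock: 22.52
tcp_pos: [0.5771, -0.3857, 0.2926]
orientation: [0.502, 0.727, 0.385, 0.268]
wrist_force: [-0.1, -0.2, -2.0]
finger_gap: 0.0103
```

Run:
```python
from h import *
p,R=hang(.15,a=70)
plan(p,R,1);g,ax=guard();print(g,ax,tool()[0]["joint_pos"].round(2))
S=env.read_camera("side")[...,::-1];T=env.read_camera("top")[...,::-1]
o=np.zeros((600,800,3),np.uint8)
o[:,:400]=crop(S,270,85,80,120,5)
o[:400,410:]=crop(T,375,110,78,80,5)
cv2.imwrite("pics/c9.png",o)
e=g-ax*.11
for n,q in dict(guard=g,end=e,ring=RING+[0,0,.002]).items():
  a=w2p("side",q);b=w2p("top",q);print(n,(a-[270,85])*5,(b-[375,110])*5+[410,0])
```

```text
t 22.52 tcp [ 0.5771 -0.3857  0.2926] gap 0.0103 F [-0.11 -0.21 -2.01] dpos [ 0.0022 -0.0008  0.0047] rot [-0.6 -0.  -0.2]
[0.0006, 0.0052, 0.0005] [-0.6, -0.0, -0.2]
[ 0.5617 -0.3751  0.2695] [ 0.29  -0.2    0.936] [-0.78  0.02 -0.96 -0.61  0.17 -0.06]
guard [250.   70.5] [747.5 210. ]
end [263.  241.5] [617.  330.5]
ring [266.  291.5] [584.  360.5]
```

View pics/c9.png

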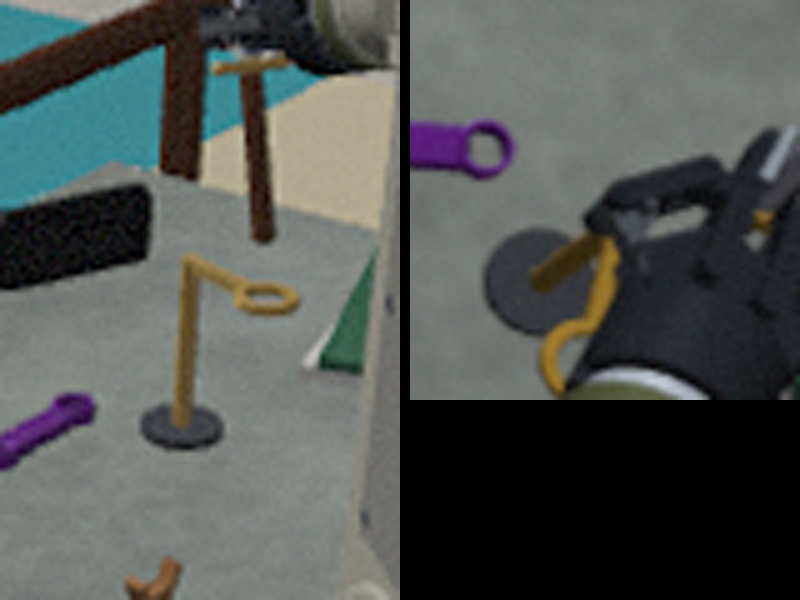

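The side view shows the handle end at crop (263,240), above the ring centre at (267,297). This matches the prediction to about 1 px, so I'll lower along the tool axis.

Request:
{"api": "carry_out", "payload": {"moves": [-1,0.0005,-0.012,0,-0.6,0,-0.2,-1,0,-0.012,0,0,0,0,-1,0,-0.003,0,0,0,0,-1,0,0,0,0,0,0,-1,0,0,0,0,0,0]}}

```text
clock: 23.25
tcp_pos: [0.5701, -0.3798, 0.2712]
orientation: [0.509, 0.721, 0.384, 0.27]
wrist_force: [0.1, 0.2, -0.6]
finger_gap: 0.0107
```

Run:
```python
from h import *
p,R=hang(.10,a=70)
plan(p,R,1);g,ax=guard();print(g,ax,tool()[0]["joint_pos"].round(3))
print("end",g-ax*.11)
```

```text
t 23.25 tcp [ 0.5701 -0.3798  0.2712] gap 0.0107 F [ 0.11  0.19 -0.63] dpos [-0.005   0.0029 -0.021 ] rot [ 0.3 -0.   0.1]
[-0.0004, -0.0217, 0.0016] [0.3, -0.0, 0.1]
[ 0.555  -0.3697  0.2478] [ 0.28  -0.187  0.942] [-0.779  0.058 -1.019 -0.728  0.175 -0.064]
end [ 0.5242  -0.34913  0.14418]
```

j3 is close to its limit (-1.02 of -1.03). I'll back up and come from a sideways heading, which puts the wrist farther out.

Request:
{"api": "carry_out", "payload": {"moves": [-1,0,0.015,0,0,0,0,-1,0,0.02,0,0,0,0,-1,0,0.01,0,0,0,0,-1,0,0,0,0,0,0,-1,0,0,0,0,0,0]}}

```text
clock: 23.88
tcp_pos: [0.5831, -0.3885, 0.3158]
orientation: [0.509, 0.721, 0.384, 0.27]
wrist_force: [-0.8, -0.4, -1.6]
finger_gap: 0.0104
```

Run:
```python
from h import *
p,R=hang(.16,yaw=-80,a=75)
plan(p,R,8);print(guard(),tool()[0]["joint_pos"].round(2))
```

```text
t 23.88 tcp [ 0.5831 -0.3885  0.3158] gap 0.0104 F [-0.84 -0.38 -1.58] dpos [-0.0516 -0.0158 -0.0034] rot [ -4.3 -44.   13.8]
[-0.0052, -0.0018, -0.0039] [-0.5, -5.5, 1.7]
[-0.0056, -0.0016, -0.0033] [-0.5, -5.5, 1.7]
[-0.006, -0.0014, -0.0028] [-0.5, -5.5, 1.7]
[-0.0063, -0.0012, -0.0022] [-0.5, -5.5, 1.7]
[-0.0065, -0.001, -0.0016] [-0.5, -5.5, 1.7]
[-0.0066, -0.0008, -0.001] [-0.5, -5.5, 1.7]
[-0.0067, -0.0006, -0.0004] [-0.5, -5.5, 1.7]
[-0.0067, -0.0004, 0.0003] [-0.5, -5.5, 1.7]
(array([ 0.568 , -0.3783,  0.2924]), array([ 0.279, -0.186,  0.942])) [-0.77 -0.01 -0.93 -0.57  0.17 -0.06]
```

Request:
{"api": "carry_out", "payload": {"moves": [-1,-0.0052,-0.0018,-0.0039,-0.5,-5.5,1.7,-1,-0.0056,-0.0016,-0.0033,-0.5,-5.5,1.7,-1,-0.006,-0.0014,-0.0028,-0.5,-5.5,1.7,-1,-0.0063,-0.0012,-0.0022,-0.5,-5.5,1.7,-1,-0.0065,-0.001,-0.0016,-0.5,-5.5,1.7]}}

```text
clock: 24.5
tcp_pos: [0.546, -0.3985, 0.3077]
orientation: [0.579, 0.783, 0.187, 0.129]
wrist_force: [-0.1, -1.0, -1.6]
finger_gap: 0.0103
```

Run:
```python
from h import *
p,R=hang(.15,yaw=-80,a=75)
plan(p,R,4);print(guard(),tool()[0]["joint_pos"].round(2))
```

```text
t 24.5 tcp [ 0.546  -0.3985  0.3077] gap 0.0103 F [-0.09 -1.04 -1.57] dpos [-0.015  -0.0033 -0.005 ] rot [ -2.  -15.3   5.3]
[-0.0037, -0.0015, -0.0005] [-0.5, -3.8, 1.3]
[-0.0038, -0.0014, -0.0002] [-0.5, -3.8, 1.3]
[-0.0038, -0.0013, -0.0] [-0.5, -3.8, 1.3]
[-0.0038, -0.0012, 0.0002] [-0.5, -3.8, 1.3]
(array([ 0.5381, -0.3832,  0.2835]), array([ 0.143, -0.259,  0.955])) [-0.52  0.07 -0.91 -0.62 -0.57  0.18]
```

```bash
cat > k.py <<'E'
from h import *
from scipy.optimize import least_squares as LS
D=[([-1.3546,.3139,.0451,1.3036,0,1.431],[.2002,-.5386,.2415],[-.0005,.8211,-.5708,-.0006]),
([-.63,-.17,-.55,.52,.11,-.25],[.5335,-.2539,.3104],[.293,.771,.543,.159]),
([-.78,-.08,-.99,-.57,.19,-.09],[.5602,-.36,.314],[.508,.714,.398,.272]),
([-.78,.02,-.96,-.61,.17,-.06],[.5771,-.3857,.2926],[.502,.727,.385,.268]),
([-.779,.058,-1.019,-.728,.175,-.064],[.5701,-.3798,.2712],[.509,.721,.384,.27]),
([-.77,-.01,-.93,-.57,.17,-.06],[.5831,-.3885,.3158],[.509,.721,.384,.27]),
([-.52,.07,-.91,-.62,-.57,.18],[.546,-.3985,.3077],[.579,.783,.187,.129])]
rz=lambda a:Ro.from_rotvec([0,0,a]);ry=lambda a:Ro.from_rotvec([0,a,0]);rx=lambda a:Ro.from_rotvec([a,0,0])
R0=Ro.from_matrix(np.column_stack([[0,1,0],[0,0,1.],[1,0,0]]))
def fk(q,P,s5=1,s6=1):
    z0,r0,L1,a,b,c,d,e=P
    A=rz(q[0]);p=np.array([r0,0,z0])+ry(q[1]).apply([0,0,L1])+ry(q[1]-q[2]).apply([a,0,b])
    W=ry(q[1]-q[2]+q[3]);p=p+W.apply([c,0,d]);T=W*rz(s5*q[4]);p=p+T.apply([e,0,0])
    return A.apply(p),A*T*rx(s6*q[5])
def fit():
    best=None
    for s5 in(1,-1):
        r=LS(lambda P:np.r_[np.concatenate([fk(q,P,s5)[0]-p for q,p,_ in D]),1e-3*(P-[.3,0,.3,.3,0,.05,0,.2])],[.3,0,.3,.3,0,.05,0,.2])
        e=np.abs(r.fun[:21]).max()
        if best is None or e<best[0]:best=(e,r.x,s5)
    return best
E
python3 - <<'E'
from k import *
e,P,s5=fit();print(e,P.round(3),s5)
# orientation: tool offset matrix consistent?
for s6 in(1,-1):
    o=[];
    for q,p,w in D:
        o.append((fk(q,P,s5,s6)[1].inv()*Ro.from_quat([w[1],w[2],w[3],w[0]])).as_quat())
    o=np.array(o);o*=np.sign(o@o[0])[:,None];m=o.mean(0);print(s6,o.std(0).round(3),m.round(3))
    if o.std(0).max()<.03: S6,M=s6,Ro.from_quat(m)
lo=[-2.76,-.86,-1.5,-2.2,-1.47,-3.14];hi=[2.76,1.69,1.26,2.34,1.5,3.14]
q0=D[-1][0]
for a in(65,70,75):
  for yaw in(-140,-125,-110,-95,-80,-60,-34,10,30,45):
    out=[]
    for s in(.15,.08,.012):
        p,R=hang(s,yaw,a)
        def f(q):
            x,T=fk(q,P,s5,S6);return np.r_[(x-p)*5,((T*M).inv()*R).as_rotvec()]
        r=min((LS(f,np.clip(g,lo,hi),bounds=(lo,hi)) for g in(q0,[-.2,.2,-.9,-.6,-1.2,.3],[-.9,.2,-.9,-.6,1,-.3])),key=lambda r:r.cost);out.append((round(r.x[2],2),round(r.x[4],2),round(r.x[3],2),round(np.sqrt(2*r.cost),3)))
    print(a,yaw,out)
E
```

```text
0.09150521060617062 [ 0.253 -0.044  0.57   0.455  0.039  0.131 -0.011  0.338] 1
1 [0.001 0.001 0.001 0.002] [0.5 0.5 0.5 0.5]
-1 [0.305 0.467 0.305 0.467] [0.377 0.215 0.378 0.214]
65 -140 [(np.float64(0.52), np.float64(-0.86), np.float64(2.1), np.float64(0.0)), (np.float64(0.52), np.float64(-0.83), np.float64(2.05), np.float64(0.0)), (np.float64(0.55), np.float64(-0.81), np.float64(2.02), np.float64(0.0))]
65 -125 [(np.float64(0.28), np.float64(-1.01), np.float64(1.79), np.float64(0.0)), (np.float64(0.27), np.float64(-0.99), np.float64(1.75), np.float64(0.0)), (np.float64(0.27), np.float64(-0.96), np.float64(1.72), np.float64(0.0))]
65 -110 [(np.float64(0.01), np.float64(-1.12), np.float64(1.32), np.float64(0.0)), (np.float64(-0.02), np.float64(-1.1), np.float64(1.3), np.float64(0.0)), (np.float64(-0.03), np.float64(-1.09), np.float64(1.29), np.float64(0.0))]
65 -95 [(np.float64(-0.3), np.float64(-1.11), np.float64(0.66), np.float64(0.0)), (np.float64(-0.34), np.float64(-1.13), np.float64(0.65), np.float64(0.0)), (np.float64(-0.37), np.float64(-1.13), np.float64(0.64), np.float64(0.
[... 5323 characters left out ...]
, np.float64(0.0))]
75 10 [(np.float64(-0.74), np.float64(1.1), np.float64(-0.32), np.float64(0.0)), (np.float64(-0.8), np.float64(1.13), np.float64(-0.45), np.float64(0.0)), (np.float64(-0.85), np.float64(1.15), np.float64(-0.57), np.float64(0.0))]
75 30 [(np.float64(-0.26), np.float64(1.31), np.float64(0.85), np.float64(0.0)), (np.float64(-0.28), np.float64(1.31), np.float64(0.85), np.float64(0.0)), (np.float64(-0.29), np.float64(1.3), np.float64(0.85), np.float64(0.0))]
75 45 [(np.float64(0.13), np.float64(1.22), np.float64(1.73), np.float64(0.0)), (np.float64(0.1), np.float64(1.2), np.float64(1.67), np.float64(0.0)), (np.float64(0.1), np.float64(1.18), np.float64(1.63), np.float64(0.0))]
```

```bash
sed -i 's/z0,r0,L1,a,b,c,d,e=P/z0,r0,L1,a,b,c,d,e,y0,y1=P/; s/return A.apply(p),/return A.apply(p+[0,y0,0]+W.apply([0,y1,0])*0),/; s/\[\.3,0,\.3,\.3,0,\.05,0,\.2\]/[.3,0,.3,.3,0,.05,0,.2,.08,0]/g' k.py
cat > m.py <<'E'
from k import *
e,P,s5=fit();print("fit err",e.round(4),P.round(3),s5)
M=Ro.from_quat([.5]*4)
lo=[-2.76,-.86,-1.5,-2.2,-1.47,-3.14];hi=[2.76,1.69,1.26,2.34,1.5,3.14]
def ik(p,R):
    def f(q):
        x,T=fk(q,P,s5);return np.r_[(x-p)*5,((T*M).inv()*R).as_rotvec()]
    return min((LS(f,g,bounds=(lo,hi)) for g in(D[-1][0],[-.2,.2,-.9,-.6,-1.2,.3],[-.9,.2,-.9,-.6,1,-.3])),key=lambda r:r.cost)
E
python3 - <<'E'
from m import *
for a in(68,75):
  for yaw in(-115,-100,-90,-80,-70,-60,10,30):
    out=[]
    for s in(.15,.08,.012):
        r=ik(*hang(s,yaw,a));out+=[r.x[2:5].round(2).tolist(),round(np.sqrt(2*r.cost),2)]
    print(a,yaw,*out)
E
```

```text
fit err 0.0061 [ 0.238 -0.007  0.526  0.417  0.053  0.148 -0.001  0.288  0.08   0.   ] 1
68 -115 [-0.0, 1.14, -1.19] 0.0 [-0.03, 1.13, -1.18] 0.0 [-0.04, 1.12, -1.17] 0.0
68 -100 [-0.39, 0.37, -1.12] 0.0 [-0.44, 0.32, -1.14] 0.0 [-0.47, 0.29, -1.16] 0.0
68 -90 [-0.57, 0.0, -1.0] 0.0 [-0.64, -0.1, -1.03] 0.0 [-0.7, -0.2, -1.06] 0.0
68 -80 [-0.69, -0.24, -0.83] 0.0 [-0.79, -0.39, -0.87] 0.0 [-0.86, -0.55, -0.9] 0.0
68 -70 [-0.79, -0.39, -0.64] 0.0 [-0.9, -0.58, -0.68] 0.0 [-0.98, -0.79, -0.71] 0.0
68 -60 [-0.85, -0.49, -0.43] 0.0 [-0.97, -0.71, -0.46] 0.0 [-1.08, -0.95, -0.48] 0.0
68 10 [-0.63, 0.07, 1.03] 0.0 [-0.72, -0.03, 1.07] 0.0 [-0.78, -0.12, 1.1] 0.0
68 30 [-0.2, 0.98, 1.19] 0.0 [-0.25, 0.96, 1.19] 0.0 [-0.28, 0.95, 1.18] 0.0
75 -115 [0.06, 1.34, -1.3] 0.0 [0.04, 1.31, -1.29] 0.0 [0.03, 1.3, -1.28] 0.0
75 -100 [-0.46, 0.21, -1.25] 0.0 [-0.5, 0.16, -1.27] 0.0 [-0.52, 0.12, -1.28] 0.0
75 -90 [-0.67, -0.26, -1.11] 0.0 [-0.73, -0.39, -1.13] 0.0 [-0.78, -0.51, -1.16] 0.0
75 -80 [-0.8, -0.52, -0.93] 0.0 [-0.88, -0.71, -0.95] 0.0 [-0.94, -0.89, -0.98] 0.0
75 -70 [-0.9, -0.68, -0.72] 0.0 [-0.99, -0.9, -0.74] 0.0 [-1.06, -1.14, -0.77] 0.0
75 -60 [-0.97, -0.77, -0.48] 0.0 [-1.08, -1.03, -0.5] 0.0 [-1.15, -1.31, -0.52] 0.0
75 10 [-0.74, -0.17, 1.16] 0.0 [-0.82, -0.3, 1.18] 0.0 [-0.87, -0.41, 1.21] 0.0
75 30 [-0.17, 1.14, 1.31] 0.0 [-0.22, 1.12, 1.3] 0.0 [-0.23, 1.1, 1.29] 0.0
```

Run:
```python
from h import *
p,R=hang(.15,yaw=-90,a=72)
plan(p,R,5)
```

```text
t 24.5 tcp [ 0.546  -0.3985  0.3077] gap 0.0103 F [-0.09 -1.04 -1.57] dpos [-0.0245 -0.013  -0.0081] rot [  1.  -24.7   8.7]
[-0.0055, -0.0016, 0.0007] [0.2, -4.9, 1.7]
[-0.0055, -0.0014, 0.0011] [0.2, -4.9, 1.7]
[-0.0054, -0.0012, 0.0016] [0.2, -4.9, 1.7]
[-0.0053, -0.0011, 0.0021] [0.2, -4.9, 1.7]
[-0.0051, -0.0009, 0.0025] [0.2, -4.9, 1.7]
```

Request:
{"api": "carry_out", "payload": {"moves": [-1,-0.0055,-0.0016,0.0007,0.2,-4.9,1.7,-1,-0.0055,-0.0014,0.001,0.2,-4.9,1.7,-1,-0.0054,-0.0012,0.0016,0.2,-4.9,1.7,-1,-0.0053,-0.001,0.002,0.2,-4.9,1.7,-1,-0.005,-0.001,0.0025,0.2,-4.9,1.7]}}

```text
clock: 25.12
tcp_pos: [0.5186, -0.4087, 0.2916]
orientation: [0.586, 0.81, 0.001, -0.006]
wrist_force: [0.3, -0.3, -1.3]
finger_gap: 0.0103
```

Request:
{"api": "carry_out", "payload": {"moves": [-1,0,0,0,0,0,0,-1,0,0,0,0,0,0,-1,0,0,0,0,0,0,-1,0,0,0,0,0,0,-1,0,0,0,0,0,0]}}

```text
clock: 25.75
tcp_pos: [0.5183, -0.4084, 0.2891]
orientation: [0.585, 0.811, 0.003, -0.006]
wrist_force: [0.1, 0.9, -1.7]
finger_gap: 0.0106
```

Run:
```python
from h import *
p,R=hang(.115,yaw=-90,a=72)
plan(p,R,2);print(guard(),tool()[0]["joint_pos"].round(2))
```

```text
t 25.75 tcp [ 0.5183 -0.4084  0.2891] gap 0.0106 F [ 0.05  0.93 -1.75] dpos [ 0.0032  0.0078 -0.0227] rot [-0.3  0.4  0.7]
[0.0017, -0.012, -0.0001] [-0.2, 0.2, 0.3]
[0.0017, -0.012, -0.0002] [-0.2, 0.2, 0.3]
(array([ 0.5181, -0.3907,  0.2652]), array([ 0.012, -0.315,  0.949])) [-0.4   0.21 -0.63 -0.13 -1.07  0.63]
```

Request:
{"api": "carry_out", "payload": {"moves": [-1,0.0034,-0.012,0,-0.3,0.4,0.7,-1,0,-0.012,0,0,0,0,-1,0,0,0,0,0,0,-1,0,0,0,0,0,0,-1,0,0,0,0,0,0]}}

```text
clock: 26.38
tcp_pos: [0.5216, -0.401, 0.2668]
orientation: [0.588, 0.809, -0.0, 0.001]
wrist_force: [0.1, 0.5, -0.8]
finger_gap: 0.01
```

Run:
```python
from h import *
p,R=hang(.085,yaw=-90,a=72)
plan(p,R,2);g,ax=guard();print(g,ax)
S=env.read_camera("side")[...,::-1]
cv2.imwrite("pics/side_ins.png",S)
# brown handle: reddish dark pixels centroid per row near predicted position
for x in(.08,.05,.02):
    q=w2p("side",g-ax*x);u,v=q.round().astype(int)
    row=S[v,u-12:u+13].astype(int);print(x,q,"dark",[int(i+u-12) for i in range(25) if row[i].sum()<190])
e=w2p("side",g-ax*.11);print("end",e,[S[int(e[1])+k,int(e[0])].tolist() for k in range(-6,5)], "ring",w2p("side",[.5215,-.3475,.135]))
```

```text
t 26.38 tcp [ 0.5216 -0.401   0.2668] gap 0.01 F [ 0.07  0.52 -0.85] dpos [-0.0001  0.0097 -0.029 ] rot [ 0.  -0.1 -0.1]
[-0.0001, -0.0153, -0.0001] [0.0, -0.0, -0.1]
[-0.0, -0.0153, -0.0001] [0.0, -0.0, -0.1]
[ 0.5216 -0.3835  0.2429] [-0.002 -0.309  0.951]
0.08 [325.6 133.2] dark [324, 325, 326, 327]
0.05 [327.8 124.2] dark [326, 327, 328, 329]
0.02 [330. 115.] dark [328, 329, 330, 331]
end [323.5 142.2] [[30, 40, 61], [27, 35, 63], [15, 30, 60], [27, 41, 64], [31, 44, 67], [21, 33, 61], [32, 53, 69], [52, 81, 92], [128, 131, 126], [118, 140, 150], [71, 114, 135]] ring [323.2 143.3]
```

Request:
{"api": "carry_out", "payload": {"moves": [-1,0,-0.008,0,0,0,0,-1,0,-0.008,0,0,0,0,-1,0,-0.008,0,0,0,0,-1,0,0,0,0,0,0,-1,0,0,0,0,0,0]}}

```text
clock: 27.05
tcp_pos: [0.5217, -0.3931, 0.2424]
orientation: [0.588, 0.809, -0.0, 0.001]
wrist_force: [0.6, -0.8, -0.9]
finger_gap: 0.0102
```

Run:
```python
from h import *
p,R=hang(.06,yaw=-90,a=72)
plan(p,R,3);g,ax=guard();print(g,ax,tool()[0]["ft_torque"].round(2))
```

```text
t 27.05 tcp [ 0.5217 -0.3931  0.2424] gap 0.0102 F [ 0.64 -0.82 -0.93] dpos [-0.0002  0.0095 -0.0284] rot [ 0.  -0.1 -0.1]
[-0.0001, -0.01, -0.0001] [0.0, -0.0, -0.0]
[-0.0001, -0.01, -0.0001] [0.0, -0.0, -0.0]
[-0.0001, -0.01, -0.0001] [0.0, -0.0, -0.0]
[ 0.5218 -0.3755  0.2185] [-0.002 -0.309  0.951] [ 1.06 -0.03 -0.03]
```

The handle end is in the ring with no contact force. Continuing.

Request:
{"api": "carry_out", "payload": {"moves": [-1,0,-0.012,0,0,0,0,-1,0,-0.012,0,0,0,0,-1,0,-0.012,0,0,0,0,-1,0,-0.008,0,0,0,0,-1,0,0,0,0,0,0]}}

```text
clock: 27.68
tcp_pos: [0.5217, -0.3784, 0.197]
orientation: [0.588, 0.809, -0.0, 0.001]
wrist_force: [0.3, 0.1, -1.3]
finger_gap: 0.0102
```

Run:
```python
from h import *
p,R=hang(.016,yaw=-90,a=72)
plan(p,R,3);g,ax=guard();print(g,ax,tool()[0]["ft_torque"].round(2),tool()[0]["joint_pos"].round(2))
```

```text
t 27.68 tcp [ 0.5217 -0.3784  0.197 ] gap 0.0102 F [ 0.31  0.1  -1.29] dpos [-0.0002  0.0084 -0.0248] rot [-0.  -0.1 -0.1]
[-0.0001, -0.0087, -0.0001] [-0.0, -0.0, -0.0]
[-0.0001, -0.0087, -0.0001] [-0.0, -0.0, -0.0]
[-0.0001, -0.0087, -0.0001] [-0.0, -0.0, -0.0]
[ 0.5217 -0.3608  0.173 ] [-0.001 -0.309  0.951] [ 1.03 -0.01 -0.  ] [-0.35  0.36 -0.72 -0.32 -1.11  0.71]
```

Request:
{"api": "carry_out", "payload": {"moves": [-1,0,-0.009,0,0,0,0,-1,0,-0.008,0,0,0,0,-1,0,-0.007,0,0,0,0,-1,0,-0.005,0,0,0,0,-1,0,0,0,0,0,0]}}

```text
clock: 28.3
tcp_pos: [0.5221, -0.369, 0.1681]
orientation: [0.588, 0.809, -0.0, 0.001]
wrist_force: [0.2, 0.5, -0.3]
finger_gap: 0.0107
```

Run:
```python
from h import *
p,R=hang(.01,yaw=-90,a=72)
plan(p,R,1);g,ax=guard();print(g,ax,tool()[0]["ft_torque"].round(2))
```

```text
t 28.3 tcp [ 0.5221 -0.369   0.1681] gap 0.0107 F [ 0.17  0.54 -0.28] dpos [-0.0006  0.0008 -0.0016] rot [ 0.  -0.1 -0.1]
[-0.0006, -0.0018, -0.0003] [0.0, -0.1, -0.1]
[ 0.5222 -0.3514  0.1441] [-0.002 -0.309  0.951] [ 1.08 -0.07 -0.04]
```

Request:
{"api": "carry_out", "payload": {"moves": [-0.5,0,0,0,0,0,0,-0.2,0,0,0,0,0,0,0.3,0,0,0,0,0,0,0.5,0,0,0,0,0,0,0.5,0,0,0,0,0,0]}}

```text
clock: 28.92
tcp_pos: [0.5229, -0.3696, 0.1702]
orientation: [0.589, 0.808, -0.002, 0.002]
wrist_force: [-0.6, -0.4, 0.2]
finger_gap: 0.0638
```

Request:
{"api": "carry_out", "payload": {"moves": [0.5,0,0,0,0,0,0,0.5,0,0,-0.01,0,0,0,0.5,0,0,-0.02,0,0,0,0.5,0,0,-0.03,0,0,0,0.5,0,0,-0.04,0,0,0]}}

```text
clock: 29.55
tcp_pos: [0.5206, -0.2741, 0.2001]
orientation: [0.589, 0.808, -0.004, 0.001]
wrist_force: [0.7, 0.4, -1.3]
finger_gap: 0.0641
```

Request:
{"api": "carry_out", "payload": {"moves": [0.5,0,0.01,-0.03,0,0,0,0.5,0,0.02,-0.02,0,0,0,0.5,0,0.02,0,0,0,0,0.5,0,0,0,0,0,0,0.5,0,0,0,0,0,0]}}

```text
clock: 30.18
tcp_pos: [0.5211, -0.2395, 0.2652]
orientation: [0.588, 0.809, -0.002, 0.002]
wrist_force: [-0.0, 1.5, -0.3]
finger_gap: 0.0645
```

Run:
```python
from h import *
S=env.read_camera("side")[...,::-1];T=env.read_camera("top")[...,::-1]
o=np.zeros((600,800,3),np.uint8)
o[:480,:320]=crop(S,285,100,80,120,4)
o[:240,330:570]=crop(T,380,140,60,60,4)
o[250:490,330:610]=crop(S,120,215,70,60,4)
o[250:,620:800]=crop(T,135,130,45,87,4)[:350]
cv2.imwrite("pics/c10.png",o)
K=lambda z:w2p("side",[.5215,-.3475,z]);print([(K(z)-[285,100])*4 for z in(.025,.135,.219)],tool()[0]["tcp_pos"])
```

```text
Traceback (most recent call last):
ValueError: could not broadcast input array from shape (348,180,3) into shape (350,180,3)
```

Run:
```python
from h import *
S=env.read_camera("side")[...,::-1];T=env.read_camera("top")[...,::-1]
o=np.zeros((600,800,3),np.uint8)
o[:480,:320]=crop(S,285,100,80,120,4)
o[:240,330:570]=crop(T,380,140,60,60,4)
o[250:490,330:610]=crop(S,120,215,70,60,4)
o[250:598,620:800]=crop(T,135,130,45,87,4)
cv2.imwrite("pics/c10.png",o)
K=lambda z:w2p("side",[.5215,-.3475,z]);print([(K(z)-[285,100])*4 for z in(.025,.135,.219)],tool()[0]["tcp_pos"])
```

```text
[array([143.2, 290.8]), array([152.8, 173.2]), array([160.8,  76.4])] [ 0.52109864 -0.23934414  0.26502187]
```

View pics/c10.png

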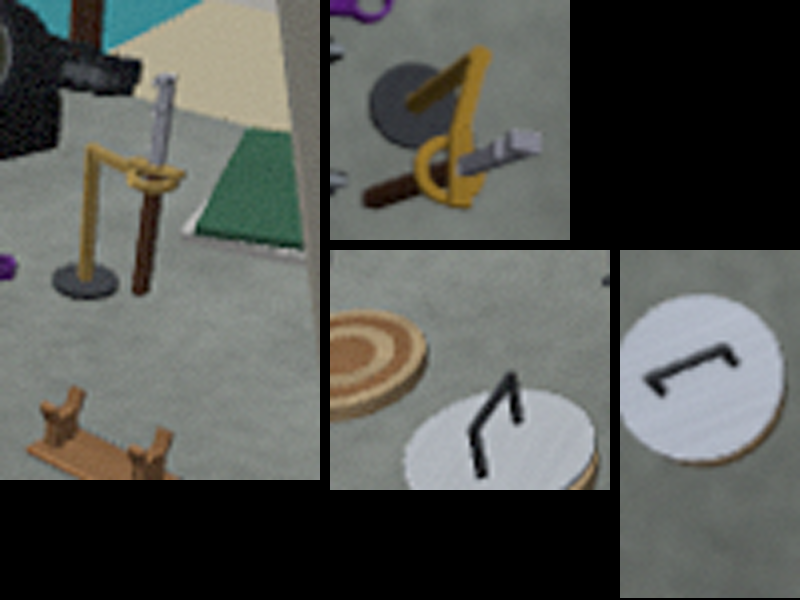

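The lifter hangs upright through the ring: tip at (165,78) and handle end at (140,292), against (161,76) and (143,291) for a vertical tool. The lid is level on the coaster. One last numeric check, then I'll hand in.

Run:
```python
from h import *
print("lid",p2w("top",(701-620+.5)/4-.5+135,(378-250+.5)/4-.5+130,.025),"coaster .5784 .3034")
s=env.get_state();print(s["clock"],s["wrist_force"],abs(s["qvel"]).max())
print(env.hand_in())
```

```text
lid [0.582  0.3034 0.025 ] coaster .5784 .3034
30.375 [-0.71850245  0.60216894  0.03500857] 0.004982369843765307
the job is handed in; nothing more can be done
None
```

The job is handed in at about 30 s of the 72 s allowed; the interface gives no verdict.

- **Lid:** I lifted it off the pot level with the lifter and set it on the coaster nearer the robot. The last top view put it about 4 mm from the coaster centre, level in both pictures.
- **Lifter on its rest:** I laid it back in its two saddles and let go. It then sat at its starting place.
- **Lifter in the ring:** I re-gripped it by the steel neck, lowered it handle-first through the ring and released it. In the last picture it hangs upright with its guard on the ring, within about 1 px of where a vertical tool should appear.
- **Hand and other things:** At hand-in the arm was clear and still, with no contact force beyond sensor noise. I saw no shift of the pot or the other things in the crops I took, but I did not measure each one at the end.

**What did not go to plan:**
- The first approach to the ring ran joint 3 to -1.02, close to its -1.03 limit. I backed off and came in again from a sideways heading, which went in without touching the ring.
- The side camera read about 1 px lower than predicted throughout. The offset was the same for the tool and its targets, so it did not affect the fits.

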